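# Undo the dusting-day pile on the lounge shelf

### The arm

A 6-joint arm with a two-finger parallel gripper is mounted at the origin on the work surface. World frame = base frame: x ahead of the robot, y to its left, z up, the work surface at z = 0. Lengths are in m, angles in rad, forces in N, time in s.
With the tool pointing down it reaches from about 0.25 to 0.775 m from the base axis. Payload 4 kg.
Tool frame: the origin (TCP) lies midway between the tips of the shut fingers; the grasp point (between the pads) lies 19 mm behind it; z points along the fingers, y is the line along which they close (so a half turn about z gives the same grasp; the last joint's range is limited). The gripper opens to 94 mm and grips with 3 to 60 N. Pads are 16 mm wide; open, the fingers measure 119 mm over their backs; the gripper's body (75 mm by 177 mm) begins 78 mm behind the grasp point.
Start: joints at [1.117, 0.087, 1.371, -0, 1.684, -0.103], TCP at [0.189, 0.517, 0.206] pointing down, gripper open.
Joint ranges: [-3.1, 3.1], [-0.76, 2.03], [0.27, 2.55], [-1.08, 4.22], [0.17, 2.65], [-2.57, 2.57]. Speed limits (rad/s): [2.79, 2.79, 3.14, 3.14, 3.14, 3.14].

### API

Orientations are given as a unit quaternion [w, x, y, z].
In Python, from plant import r, optics gives the robot as it stands. The module is installed in compiled form; this text tells all that it offers.
- The arm moves only by the shell command python3 -m pendant 'ROWS' [OPENING] [FORCE]. ROWS is a JSON object of lists of equal length, an entry for each row: "delta_pos": the shift along the tool's x, y, z as a fraction of full scale, a list of three; "twist": the turn, a rotation vector about the tool's x, y, z as a fraction of full scale, a list of three. In form: {"delta_pos": [[x, y, z], ...], "twist": [[wx, wy, wz], ...]}. A call has 1 to 5 rows; each row shifts and turns the commanded pose from where the row before left it, along the tool's axes as they then stand; what a row does not reach is not made up. Full scale, the value 1, is 30 mm for a shift and 45 degrees for a turn. A row lasts 1/12 s, in which the tool goes at most 41.7 mm and 7.16 degrees, less where a joint would pass 70% of its speed; a pose out of reach is approached as far as the arm can. A call with a number of a shift or a turn outside -1 to 1 is refused whole. A call with a gripper value outside its range is refused whole. OPENING is the closure, from 0 (fully open) to 1 (shut), set as the call begins (- or left out, the last holds). The fingers move at their own pace and stop on an object; FORCE is the grip in N (left out, the last holds). Time passes only in rows, so rows that do not move let the fingers close. It gives the time, the measured TCP pose, the force, the opening and the grip force at its end, in the units of the state.
- r.observe(): the state, without advancing time (a new reading comes with each control period).
- optics.get_image(name): name is "scene" or "top" or "wrist"; returns a dict with "img" (420x560x3 uint8, blue, green, red), "vertical_fov" (degrees; the focal length in pixels is half the picture's height over the tangent of half this angle, whatever the lens; pixels are square), "cx", "cy" (the principal point, pixels), "k1" (the pictures are not rectified: a ray, as slopes to the right and down, at radius r is drawn at 1 + k1 r^2 times it, then the intrinsics apply), "world_from_camera" (4x4, takes a point from camera to world coordinates). Camera axes: x right, y up, looking along -z (the intrinsics and any distortion apply to the point x, -y, -z); pixel columns grow to the right and rows downward; lengths in m; the calibration is good to about 2 mm. A picture is of the moment at which its call begins. There is no depth.
- r.sign_off(): hands the job in; it is judged then, once.
Trained networks look in a picture, given as the dict that the camera call returned (one of the last four; its "shot" number tells which), for a name from the list of things; names that differ only in an ending like _2 or _b are one class to them, and where a whole thing is asked for, a point or a joint stands for the part that bears it (a point fixed in the world has none). Each returns a list of dicts, best first, with "confidence" (0 to 1); they miss things now and then, are a little off and sometimes report something else, mostly with a low value. They report only what shows in the picture. A call takes as long as a camera call. They do not tell look-alikes from the thing itself.
- optics.masks_of(label, picture): "region" (420x560 bool, what is visible of it) and "bbox" ([left, top, right, bottom] in pixels, round what is visible of it).
- optics.place_of(label, picture): "uv" ([column, row] in pixels: a listed point, or the origin of a listed thing).
The state is a dict: "time": time; "joint_pos": joint angles; "dq": joint speeds; "joint_efforts": joint torques, N m; "tcp_pos": TCP position; "eef_rot": TCP orientation; "wrist_force": force on the tool from outside, world axes, zero at the start; "moment": the same for the moment, N m; "width": finger opening in m; "gripper_force": force on a finger pad.
Only numpy, scipy, OpenCV 4.12 (cv2) and the standard library are available. Lean on these libraries where they do the work, as an engineer would, in place of code of your own. Each camera call takes 0.05 s, during which the arm holds its last target. There are 200 camera calls.

### The job

The ornaments were piled up while the shelf was dusted: take the pile apart from the top down, one thing at a time, and put each back on its own place. The brass die goes in the dice tower's tray, the egg cup upright in the middle of its blue saucer, the bamboo pot upright in the middle of the cork coaster, and the domino box right way up and squarely lengthwise along the middle of the acrylic cabinet's top. Set everything down gently without dropping it, and leave the bud vase and the tealight glass where they stand.

Things in the scene. Friction and masses are not known exactly. Their poses are not given: they have to be found in the camera images.
- die: Brass-coloured aluminium die with black pips, a 26 mm cube, about 50 g, origin at its centre, axes square to its faces. At the start it lies level, at any yaw, in the bowl of the egg cup; its upper 12 mm stand clear above the cup's rim.
- egg_cup: White ceramic egg cup with a blue band, 62 mm high, on a foot of 42 mm diameter and a narrow stem; the bowl, from 40 mm up to the rim at 62 mm, is 46 mm (bottom) to 49 mm (rim) in outer diameter and 14 mm deep inside with a flat floor. Origin at the centre of its underside, z up. At the start it stands on the bamboo pot.
- bamboo_pot: Plain round bamboo pot with a flat lid that stays on, 64 mm diameter, 62 mm high, about 110 g, origin at the centre of its underside, z up. At the start it stands on the middle of the domino box.
- domino_box: Closed dark wooden domino box, 156 mm (its x) by 60 mm (its y) by 34 mm high, with a paler lid inlaid in its top, about 360 g, origin at the centre of its underside, z up. At the start it lies on the shelf (height 0) under the pile.
- dice_tower: Black plastic dice tower, fixed, with a low open tray lined in green in front of it. Origin under the centre of the tray; its x points from the tray to the tower. Inside, the tray is 100 mm wide (y) and runs from -55 mm to +60 mm along x, its floor 4 mm above the shelf, walls 18 mm high; the tower, 90 by 90 mm and 175 mm tall, rises from 60 mm to 150 mm along x, so a wide gripper has more room with its fingers along the tray's y.
- saucer: Blue ceramic saucer, fixed, 114 mm across and 13 mm high at the rim; flat floor of about 70 mm diameter, 5 mm above the shelf. Origin at the centre of its underside.
- cork_coaster: Round cork coaster, fixed, 96 mm diameter and 6 mm thick, origin at the centre of its underside.
- cabinet: Clear acrylic display cabinet with aluminium edges and two sliding doors (which stay shut), game pieces inside, fixed. 130 mm deep (its x), 220 mm wide (its y), flat top 150 mm above the shelf. Origin at the centre of its underside. The domino box lies on the top with its length along the cabinet's y.
- bud_vase: Grey-green ceramic bud vase, loose, at most 52 mm diameter and 90 mm high, origin at the centre of its underside. Not to be disturbed.
- tealight: Amber glass tealight holder, loose, 64 mm diameter at the rim and 55 mm high, origin at the centre of its underside. Not to be disturbed.
Mind the look-alikes: they are no part of the job. What is shaped like the dice_tower but orange is not meant. What is shaped like the egg_cup but red is not meant.

How it is judged:
By the outcome, as a careful person would: the job done as asked, in the order asked, and still so for the second after the job is handed in, with the robot touching nothing.
It also fails if it takes over 112 s, if anything falls off the work surface, if the arm or the gripper's body presses on something with over 40 N, if the wrist force passes 120 N, or if a joint passes its speed limit or range.

## Working session

There is one attempt and no reset: what is moved stays moved. The work goes in short steps, Python scripts to look and compute and a shell command to move; the robot and the scene stay as the last step left them, time stands still between calls to the robot, and variables do not carry over. Pictures are saved under pics/ and viewed, at most 14 in all, crops included, and the job is handed in when it is done.

```bash
mkdir -p pics; cat > h.py <<'E'
import numpy as np, cv2
from plant import r, optics
def snap(n,f=None):
    p=optics.get_image(n)
    if f: cv2.imwrite('pics/'+f+'.png',p['img'])
    return p
def foc(p): return p['img'].shape[0]/2/np.tan(np.radians(p['vertical_fov'])/2)
def ray(p,uv):
    f=foc(p); K=np.array([[f,0,p['cx']],[0,f,p['cy']],[0,0,1]])
    s=cv2.undistortPoints(np.array([[uv]],float),K,np.array([p['k1'],0,0,0,0.]))[0,0]
    T=np.array(p['world_from_camera']); return T[:3,3],T[:3,:3]@[s[0],-s[1],-1]
def at(p,uv,z):
    o,d=ray(p,uv); return o+d*(z-o[2])/d[2]
def tri(a,b):
    A=[];B=[]
    for p,uv in (a,b):
        o,d=ray(p,uv); d=d/np.linalg.norm(d); P=np.eye(3)-np.outer(d,d); A.append(P);B.append(P@o)
    return np.linalg.lstsq(np.vstack(A),np.hstack(B),rcond=None)[0]
def proj(p,X):
    T=np.array(p['world_from_camera']); c=T[:3,:3].T@(np.array(X)-T[:3,3]); s=np.array([c[0],-c[1]])/-c[2]
    return foc(p)*s*(1+p['k1']*(s@s))+[p['cx'],p['cy']]
E
python3 - <<'E'
from h import *
np.set_printoptions(precision=4,suppress=True)
a=snap('scene','scene'); b=snap('top','top')
z0=dict(die=.143,egg_cup=.096,bamboo_pot=.034,domino_box=0,dice_tower=0,saucer=0,cork_coaster=0,cabinet=0,bud_vase=0,tealight=0)
for k,z in z0.items():
    for n,p in (('scene',a),('top',b)):
        for d in optics.place_of(k,p): print(k,n,round(d['confidence'],2),np.round(d['uv']),at(p,d['uv'],z))
print(r.observe()); print(a['world_from_camera'],b['world_from_camera'])
E
```

```text
die scene 0.57 [254. 213.] [ 0.4543 -0.1507  0.143 ]
die top 0.52 [312. 212.] [ 0.4596 -0.1649  0.143 ]
egg_cup scene 0.83 [230. 272.] [ 0.4982 -0.3239  0.096 ]
egg_cup scene 0.66 [255. 225.] [ 0.4567 -0.1539  0.096 ]
egg_cup top 0.67 [334. 219.] [ 0.4448 -0.2422  0.096 ]
egg_cup top 0.56 [309. 214.] [ 0.4585 -0.1606  0.096 ]
bamboo_pot scene 0.78 [251. 242.] [ 0.4506 -0.1699  0.034 ]
bamboo_pot scene 0.37 [331. 241.] [ 0.6427 -0.0398  0.034 ]
bamboo_pot top 0.47 [310. 219.] [ 0.4517 -0.1686  0.034 ]
domino_box scene 0.55 [252. 246.] [ 0.4424 -0.1564  0.    ]
domino_box top 0.76 [305. 218.] [ 0.4602 -0.1537  0.    ]
domino_box top 0.29 [260. 169.] [0.6285 0.0068 0.    ]
dice_tower scene 0.63 [123. 301.] [ 0.2592 -0.5141  0.    ]
dice_tower scene 0.58 [224. 314.] [ 0.5185 -0.3916  0.    ]
dice_tower top 0.91 [407. 280.] [ 0.2547 -0.5025  0.    ]
dice_tower top 0.74 [369. 205.] [ 0.5094 -0.3775  0.    ]
saucer scene 0.86 [331. 242.] [ 0.6313 -0.0145  0.    ]
saucer top 0.77 [262. 168.] [ 0.6334 -0.0012  0.    ]
cork_coaster scene 0.64 [314. 195.] [0.4885 0.1291 0.    ]
cork_coaster top
[... 497 characters left out ...]
1.6836, -0.1031]), 'dq': array([-0.0012, -0.0005,  0.0003, -0.0005,  0.0004, -0.0001]), 'joint_efforts': array([  0.0008, -34.0045, -30.2605,   0.0719,   0.0237,  -0.    ]), 'tcp_pos': array([0.189 , 0.5165, 0.2055]), 'eef_rot': array([0.    , 0.1745, 0.9847, 0.0001]), 'wrist_force': array([-0.3503, -0.7636, -0.0388]), 'moment': array([ 0.0222, -0.008 ,  0.0295]), 'gripper_force': 0.0, 'width': 0.09388207147879152}
[[ 0.8327 -0.3876  0.3955  1.0763]
 [ 0.5536  0.6005 -0.577  -0.9402]
 [-0.0138  0.6994  0.7146  1.1835]
 [ 0.      0.      0.      1.    ]] [[ 0.0191  0.9854 -0.1693  0.245 ]
 [-0.9997  0.0215  0.0125 -0.0419]
 [ 0.0159  0.1691  0.9855  1.5272]
 [ 0.      0.      0.      1.    ]]
```

```bash
python3 - <<'E'
import cv2
for n in('scene','top'):
    i=cv2.imread(f'pics/{n}.png'); c=i[90:390,80:480]; cv2.imwrite(f'pics/{n}_c.png',cv2.resize(c,None,fx=2,fy=2,interpolation=cv2.INTER_CUBIC))
E
```

```text
(no output)
```

View pics/scene_c.png

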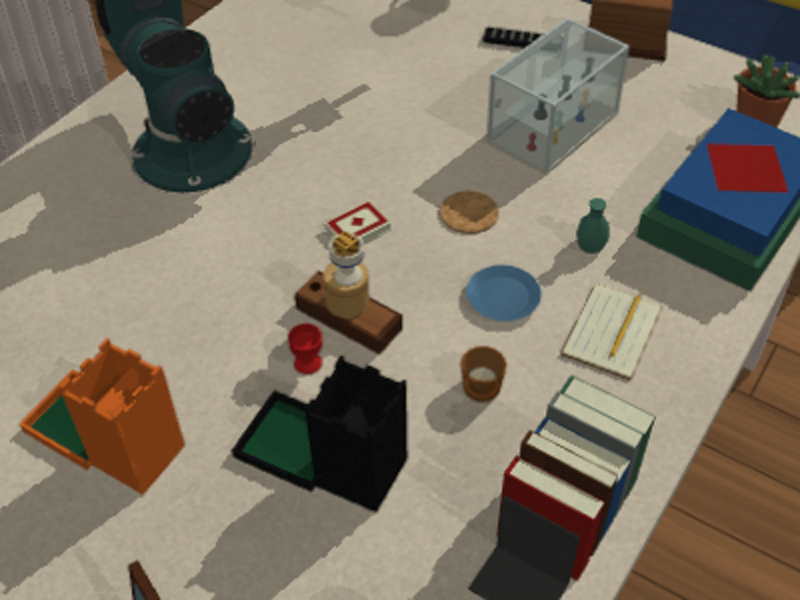

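View pics/top_c.png

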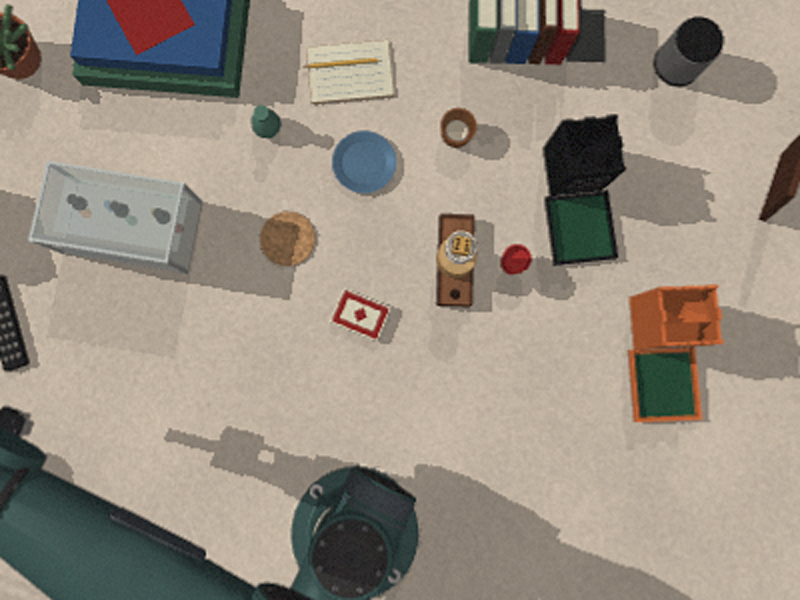

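The scene crop shows the pile on the box at about (345,290), black tower with tray at (320,440), saucer at (503,293), coaster at (468,211), cabinet at (558,95).
Candidates, in full-image pixels of the scene view:
- **Egg cup:** white with a band at (252,217), or red at (232,264). I choose the white one in the pile.
- **Dice tower:** black at (224,314), or orange at (123,301). I choose the black one.
- **Die:** only one, at (254,213).

I'll go above the pile and look from close by.

```bash
Z='[0,0,0]'
python3 -m pendant '{"delta_pos":[[0,0,-1],[0,0,-1],[0,0,-1],[0,0,-1],[0,0,0]],"twist":[[0,0,0],[0,0,0],[0,0,0],[0,0,0],[0,0,0]]}' 0 10
python3 -m pendant '{"delta_pos":[[-0.67,-0.75,0],[-0.67,-0.75,0],[-0.67,-0.75,0],[-0.67,-0.75,0],[-0.67,-0.75,0]],"twist":[[0,0,0],[0,0,0],[0,0,0],[0,0,0],[0,0,0]]}'
python3 -m pendant '{"delta_pos":[[-0.67,-0.75,0],[-0.67,-0.75,0],[-0.67,-0.75,0],[-0.67,-0.75,0],[-0.67,-0.75,0]],"twist":[[0,0,0],[0,0,0],[0,0,0],[0,0,0],[0,0,0]]}'
python3 -m pendant '{"delta_pos":[[-0.67,-0.75,0],[-0.67,-0.75,0],[-0.67,-0.75,0],[-0.67,-0.75,0],[-0.67,-0.75,0]],"twist":[[0,0,0],[0,0,0],[0,0,0],[0,0,0],[0,0,0]]}'
python3 -m pendant '{"delta_pos":[[-0.67,-0.75,0],[-0.67,-0.75,0],[-0.67,-0.75,0],[-0.67,-0.75,0],[-0.67,-0.75,0]],"twist":[[0,0,0],[0,0,0],[0,0,0],[0,0,0],[0,0,0]]}'
python3 -m pendant '{"delta_pos":[[-0.67,-0.75,0],[-0.67,-0.75,0],[-0.67,-0.75,0],[0,0,0],[0,0,0]],"twist":[[0,0,0],[0,0,0],[0,0,0],[0,0,0],[0,0,0]]}'
python3 - <<'E'
from h import *
np.set_printoptions(precision=4,suppress=True)
w=snap('wrist','w1'); 
for k,z in dict(die=.157,egg_cup=.096,bamboo_pot=.034,domino_box=0,dice_tower=0).items():
    for d in optics.place_of(k,w): print(k,round(d['confidence'],2),np.round(d['uv']),at(w,d['uv'],z))
T=w['world_from_camera'];print(np.array(T),r.observe()['time'])
for d in optics.masks_of('die',w): print(d['confidence'],d['bbox'])
E
```

```text
time: 1.52
tcp_pos: [0.1898, 0.5181, 0.3332]
eef_rot: [0.002, 0.174, 0.985, 0.006]
wrist_force: [-1.1, 0.3, 0.9]
width: 0.0941
gripper_force: 0.0
time: 1.93
tcp_pos: [0.2449, 0.375, 0.3248]
eef_rot: [-0.0, 0.174, 0.985, -0.0]
wrist_force: [1.3, 0.5, 0.9]
width: 0.0941
gripper_force: 0.0
time: 2.35
tcp_pos: [0.3005, 0.2347, 0.325]
eef_rot: [0.0, 0.174, 0.985, 0.0]
wrist_force: [-0.0, 0.2, 0.3]
width: 0.0942
gripper_force: 0.0
time: 2.77
tcp_pos: [0.3563, 0.0945, 0.3251]
eef_rot: [0.0, 0.174, 0.985, 0.0]
wrist_force: [-0.1, 0.2, -0.2]
width: 0.0942
gripper_force: 0.0
time: 3.18
tcp_pos: [0.412, -0.0458, 0.325]
eef_rot: [-0.0, 0.175, 0.985, 0.0]
wrist_force: [-0.1, 0.2, 0.5]
width: 0.094
gripper_force: 0.0
time: 3.6
tcp_pos: [0.4452, -0.1292, 0.3241]
eef_rot: [-0.001, 0.176, 0.984, 0.001]
wrist_force: [-0.1, -0.2, -0.6]
width: 0.0938
gripper_force: 0.0
die 0.96 [256. 222.] [ 0.4552 -0.1603  0.157 ]
egg_cup 0.72 [264. 207.] [ 0.4559 -0.1564  0.096 ]
egg_cup 0.7 [197. 212.] [ 0.4355 -0.2299  0.096 ]
bamboo_pot 0.88 [260. 194.] [ 0.4513 -0.1628  0.034 ]
dice_tower 0.55 [143. 281.] [ 0.5189 -0.3785  0.    ]
[[ 0.3456 -0.9057 -0.2454  0.3731]
 [ 0.9384  0.3336  0.0905 -0.1023]
 [-0.0001 -0.2616  0.9652  0.5028]
 [ 0.      0.      0.      1.    ]] 3.9
0.6 [374.5, 223.9, 450.0, 289.4]
0.57 [244.0, 204.7, 274.6, 234.3]
```

View pics/w1.png

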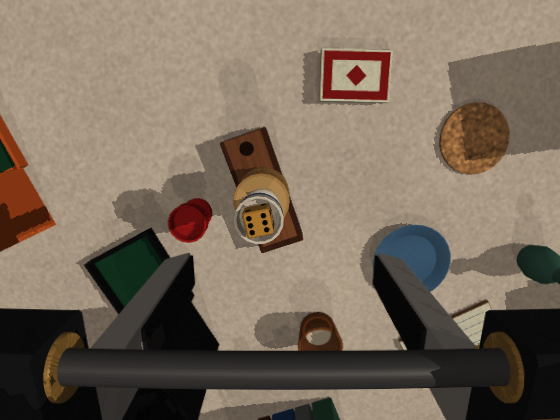

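The wrist view shows the die at (258,222) in the white cup, the box below it running from (245,145) to (283,240), and the red cup at (190,220). Next is the die's yaw from a close crop.

```bash
python3 - <<'E'
from h import *
np.set_printoptions(precision=4,suppress=True)
w=snap('wrist'); i=w['img']
hsv=cv2.cvtColor(i,cv2.COLOR_BGR2HSV); sub=hsv[200:240,236:282]
print(sub[12:34:3,10:38:3].reshape(-1,3)[::5].tolist())
m=(cv2.inRange(hsv,(12,120,120),(30,255,255))); m[:198]=0;m[240:]=0;m[:,:240]=0;m[:,280:]=0
m=cv2.morphologyEx(m,cv2.MORPH_OPEN,np.ones((3,3)))
m=cv2.morphologyEx(m,cv2.MORPH_CLOSE,np.ones((7,7)))
c=max(cv2.findContours(m,0,2)[0],key=cv2.contourArea)[:,0]
P=np.array([at(w,q,.170)[:2] for q in c],np.float32)
R=cv2.minAreaRect(P*1000);print(R,np.sort(cv2.boxPoints(R),0)[[0,-1]]);print(cv2.boxPoints(R))
o=cv2.resize(np.hstack([i[180:260,220:300],cv2.cvtColor(m,8)[180:260,220:300]]),None,fx=5,fy=5,interpolation=cv2.INTER_CUBIC)
cv2.imwrite('pics/die.png',o)
E
```

```text
[[17, 188, 140], [17, 182, 91], [17, 187, 82], [8, 128, 8], [165, 73, 7], [17, 185, 164], [17, 187, 162], [10, 139, 11], [16, 166, 40], [17, 188, 114], [17, 186, 158], [17, 186, 162], [17, 185, 164], [17, 186, 158], [17, 186, 140], [17, 185, 167]]
((453.9432067871094, -157.05909729003906), (25.553958892822266, 25.027835845947266), 81.59622192382812) [[ 439.6963 -171.5278]
 [ 468.1901 -142.5904]]
[[ 439.6963 -167.87  ]
 [ 464.4554 -171.5278]
 [ 468.1901 -146.2482]
 [ 443.431  -142.5904]]
```

View pics/die.png

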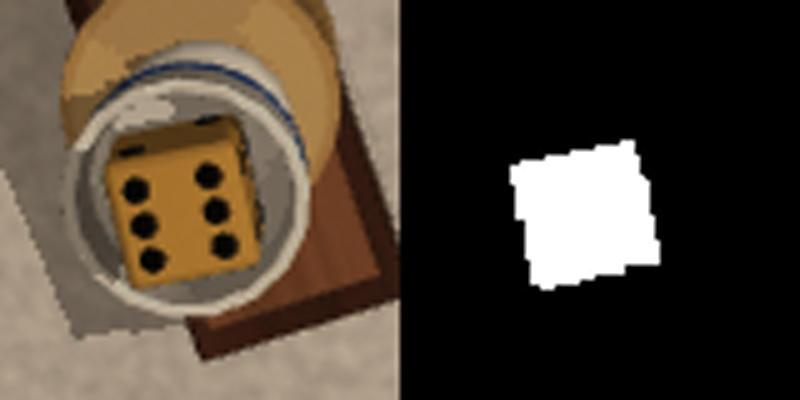

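The crop shows the die's top face as a clean square inside the cup's rim. Its centre is at (.454,-.157) and its axes are at 81.6°.

```bash
cat >> h.py <<'E'
def go(x,y,z,yaw=None):
    """units to go to TCP x,y,z with tool y at yaw deg (mod 180): turn first, then shift"""
    from scipy.spatial.transform import Rotation as R
    s=r.observe(); q=s['eef_rot']; M=R.from_quat([q[1],q[2],q[3],q[0]]).as_matrix()
    cur=np.degrees(np.arctan2(M[1,1],M[0,1])); t=0 if yaw is None else (yaw-cur+90)%180-90
    M2=M@R.from_rotvec([0,0,-np.radians(t)]).as_matrix()
    d=np.array([x,y,z])-s['tcp_pos']
    print('t',round(s['time'],1),'yaw now',round(cur,1),'q6',round(s['joint_pos'][5],2),'twist',round(-t/45,3),'shift before/after turn',np.round(M.T@d/.03,2),np.round(M2.T@d/.03,2),'f',np.round(s['wrist_force'],1),'w',round(s['width'],4))
E
python3 -m pendant '{"delta_pos":[[0,0,0],[0,0,0],[-0.22,-0.44,0.5],[-0.21,-0.43,0.5],[0,0,1]],"twist":[[0,0,-0.13],[0,0,-0.13],[0,0,0],[0,0,0],[0,0,0]]}' 0.3 10
python3 -m pendant '{"delta_pos":[[0,0,1],[0,0,1],[0,0,0.5],[0,0,0],[0,0,0]],"twist":[[0,0,0],[0,0,0],[0,0,0],[0,0,0],[0,0,0]]}'
python3 - <<'E'
from h import *
go(.454,-.157,.161,81.6)
w=snap('wrist','w2')
for d in optics.place_of('die',w): print(round(d['confidence'],2),np.round(d['uv']),at(w,d['uv'],.157))
E
```

```text
time: 4.42
tcp_pos: [0.4561, -0.1579, 0.2679]
eef_rot: [0.003, 0.074, 0.997, -0.002]
wrist_force: [0.5, -0.0, -1.0]
width: 0.0668
gripper_force: 0.0
time: 4.83
tcp_pos: [0.4539, -0.1555, 0.1901]
eef_rot: [-0.001, 0.073, 0.997, 0.0]
wrist_force: [0.2, 0.1, 0.0]
width: 0.0656
gripper_force: 0.0
t 4.8 yaw now 81.6 q6 -1.87 twist 0.001 shift before/after turn [-0.01 -0.05  0.97] [-0.01 -0.05  0.97] f [0.2 0.1 0. ] w 0.0656
0.91 [277. 251.] [ 0.45405121 -0.15915945  0.157     ]
```

View pics/w2.png

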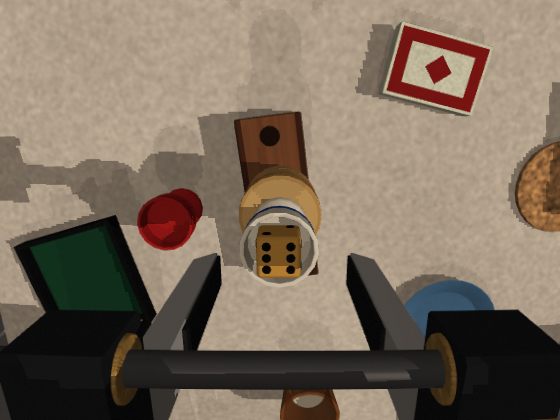

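The die sits square to the fingers at (278,251). I'll go down and grip it.

```bash
python3 -m pendant '{"delta_pos":[[0,-0.08,0.5],[0,0,0.4],[0,0,0.07],[0,0,0],[0,0,0]],"twist":[[0,0,0],[0,0,0],[0,0,0],[0,0,0],[0,0,0]]}'
python3 -m pendant '{"delta_pos":[[0,0,0],[0,0,0],[0,0,0],[0,0,0],[0,0,0]],"twist":[[0,0,0],[0,0,0],[0,0,0],[0,0,0],[0,0,0]]}' 1 12
python3 -m pendant '{"delta_pos":[[0,0,0],[0,0,-0.1],[0,0,-0.3],[0,0,-0.6],[0,0,-1]],"twist":[[0,0,0],[0,0,0],[0,0,0],[0,0,0],[0,0,0]]}'
python3 -m pendant '{"delta_pos":[[0,0,-1],[0,0,-1],[0,0,-0.3],[0,0,0],[0,0,0]],"twist":[[0,0,0],[0,0,0],[0,0,0],[0,0,0],[0,0,0]]}'
python3 - <<'E'
from h import *
np.set_printoptions(precision=4,suppress=True)
w=snap('wrist','w3')
for k,z in dict(die=.157,egg_cup=.096,bamboo_pot=.034,domino_box=0,dice_tower=0).items():
    for d in optics.place_of(k,w): print(k,round(d['confidence'],2),np.round(d['uv']),at(w,d['uv'],z))
E
```

```text
time: 5.35
tcp_pos: [0.4542, -0.1584, 0.1619]
eef_rot: [0.0, 0.073, 0.997, -0.0]
wrist_force: [0.0, 1.1, 0.4]
width: 0.0655
gripper_force: 0.0
time: 5.77
tcp_pos: [0.454, -0.1584, 0.1616]
eef_rot: [0.0, 0.073, 0.997, -0.0]
wrist_force: [0.0, 0.0, 0.1]
width: 0.036
gripper_force: 0.0
time: 6.18
tcp_pos: [0.4523, -0.1576, 0.2194]
eef_rot: [-0.003, 0.073, 0.997, 0.001]
wrist_force: [0.7, 0.8, -0.7]
width: 0.0257
gripper_force: 12.0
time: 6.6
tcp_pos: [0.4539, -0.1584, 0.2899]
eef_rot: [0.0, 0.073, 0.997, 0.0]
wrist_force: [0.4, -0.9, -1.5]
width: 0.0259
gripper_force: 12.0
die 0.7 [283. 266.] [ 0.5061 -0.166   0.157 ]
egg_cup 0.86 [286. 192.] [ 0.4511 -0.1551  0.096 ]
egg_cup 0.74 [206. 188.] [ 0.435 -0.235  0.096]
bamboo_pot 0.57 [282. 180.] [ 0.4483 -0.1584  0.034 ]
dice_tower 0.94 [130. 248.] [ 0.5148 -0.3771  0.    ]
```

View pics/w3.png

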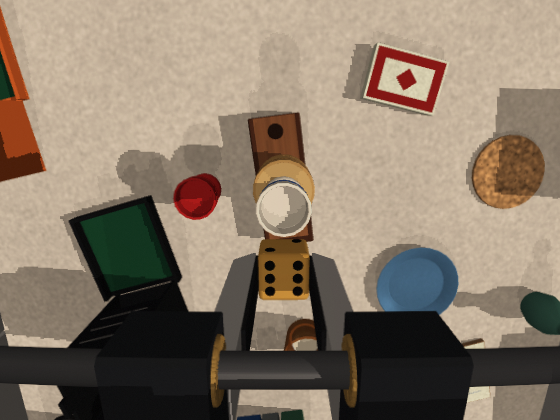

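The die is held (width 25.7 mm), and the cup stands undisturbed at (284,208). The black tower's tray is at (125,247).

```bash
python3 - <<'E'
from h import *
np.set_printoptions(precision=4,suppress=True)
i=cv2.imread('pics/w3.png'); w=snap('wrist')
hsv=cv2.cvtColor(i,40)
m=cv2.inRange(hsv,(50,80,20),(90,255,255)); m[:,:60]=0;m[:,200:]=0;m[320:]=0;m[:190]=0
c=max(cv2.findContours(m,0,2)[0],key=cv2.contourArea)[:,0]
P=np.array([at(w,q,.004)[:2]*1000 for q in c],np.float32);R=cv2.minAreaRect(P);print(R,cv2.boxPoints(R))
# box lid outline
m=cv2.inRange(hsv,(0,70,20),(14,255,150)); m[:,:240]=0;m[:,320:]=0;m[245:]=0;m[:105]=0
c=np.vstack(cv2.findContours(m,0,2)[0])[:,0]
P=np.array([at(w,q,.034)[:2]*1000 for q in c],np.float32);R=cv2.minAreaRect(P);print('box',R,cv2.boxPoints(R))
go(.512,-.379,.25,None)
E
```

```text
((512.5215454101562, -379.343017578125), (107.12161254882812, 94.11133575439453), 7.696245193481445) [[ 453.1414 -339.8842]
 [ 465.745  -433.1477]
 [ 571.9016 -418.8018]
 [ 559.2981 -325.5383]]
box ((448.67401123046875, -159.03265380859375), (59.98826599121094, 154.8733367919922), 88.69190216064453) [[ 370.5728 -187.2512]
 [ 525.4058 -190.7867]
 [ 526.7753 -130.8141]
 [ 371.9423 -127.2786]]
t 7.0 yaw now 81.6 q6 -1.88 twist 0.0 shift before/after turn [-3.01 -7.    1.29] [-3.01 -7.    1.29] f [-0.1  0.2 -0.5] w 0.0259
```

```bash
python3 -m pendant '{"delta_pos":[[-0.2,-0.5,0],[-0.41,-1,0],[-0.41,-1,0],[-0.41,-1,0],[-0.41,-1,0]],"twist":[[0,0,0],[0,0,0],[0,0,0],[0,0,0],[0,0,0]]}'
python3 -m pendant '{"delta_pos":[[-0.41,-1,0],[-0.41,-1,0],[-0.2,-0.5,0],[0,0,0],[0,0,0]],"twist":[[0,0,0],[0,0,0],[0,0,0],[0,0,-0.1],[0,0,-0.09]]}'
python3 -m pendant '{"delta_pos":[[0,0,0.5],[0,0,1],[0,0,1],[0,0,1],[0,0,1]],"twist":[[0,0,0],[0,0,0],[0,0,0],[0,0,0],[0,0,0]]}'
python3 -m pendant '{"delta_pos":[[0,0,1],[0,0,1],[0,0,0.8],[0,0,0.4],[0,0,0]],"twist":[[0,0,0],[0,0,0],[0,0,0],[0,0,0],[0,0,0]]}'
python3 - <<'E'
from h import *
go(.507,-.380,.027)
w=snap('wrist','w4')
print(optics.place_of('die',w)[:1])
E
```

```text
time: 7.37
tcp_pos: [0.4889, -0.3012, 0.2899]
eef_rot: [-0.0, 0.073, 0.997, 0.0]
wrist_force: [-0.6, -0.1, -1.0]
width: 0.0259
gripper_force: 12.0
time: 7.78
tcp_pos: [0.5079, -0.3801, 0.2883]
eef_rot: [-0.001, -0.002, 1.0, 0.001]
wrist_force: [0.8, 0.3, -1.0]
width: 0.0261
gripper_force: 12.0
time: 8.2
tcp_pos: [0.5079, -0.3785, 0.1534]
eef_rot: [-0.0, -0.001, 1.0, 0.0]
wrist_force: [0.3, -0.3, 0.4]
width: 0.0256
gripper_force: 12.0
time: 8.62
tcp_pos: [0.506, -0.3767, 0.0547]
eef_rot: [-0.003, -0.001, 1.0, 0.003]
wrist_force: [-1.3, -0.3, -0.1]
width: 0.0258
gripper_force: 12.0
t 8.6 yaw now 90.1 q6 -2.3 twist 0.0 shift before/after turn [-0.04 -0.11  0.92] [-0.04 -0.11  0.92] f [-1.3 -0.3 -0.1] w 0.0258
[{'uv': [282.7, 250.0], 'confidence': 0.35}]
```

View pics/w4.png

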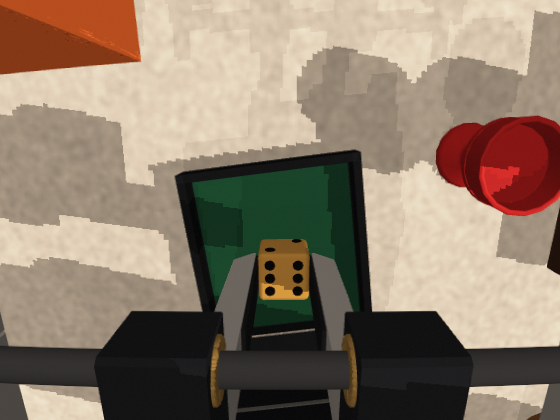

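The die is over the tray at (283,270), inside the walls. I'll lower it in small steps.

```bash
python3 -m pendant '{"delta_pos":[[0,-0.1,0.4],[0,0,0.3],[0,0,0.1],[0,0,0],[0,0,0]],"twist":[[0,0,0],[0,0,0],[0,0,0],[0,0,0],[0,0,0]]}'
python3 -m pendant '{"delta_pos":[[0,0,0.04],[0,0,0],[0,0,0]],"twist":[[0,0,0],[0,0,0],[0,0,0]]}'
python3 -m pendant '{"delta_pos":[[0,0,0.04],[0,0,0],[0,0,0]],"twist":[[0,0,0],[0,0,0],[0,0,0]]}'
python3 -m pendant '{"delta_pos":[[0,0,0.04],[0,0,0],[0,0,0]],"twist":[[0,0,0],[0,0,0],[0,0,0]]}'
```

```text
time: 9.13
tcp_pos: [0.5081, -0.3816, 0.0352]
eef_rot: [-0.0, -0.001, 1.0, 0.0]
wrist_force: [-0.1, -0.6, -0.0]
width: 0.0257
gripper_force: 12.0
time: 9.38
tcp_pos: [0.5083, -0.3818, 0.0346]
eef_rot: [0.0, -0.001, 1.0, -0.0]
wrist_force: [0.2, 0.3, 0.0]
width: 0.0259
gripper_force: 12.0
time: 9.63
tcp_pos: [0.5081, -0.3816, 0.0329]
eef_rot: [-0.0, -0.001, 1.0, 0.0]
wrist_force: [-0.6, 0.4, -0.4]
width: 0.026
gripper_force: 12.0
time: 9.88
tcp_pos: [0.5081, -0.3816, 0.0316]
eef_rot: [-0.0, -0.001, 1.0, 0.0]
wrist_force: [0.1, -0.8, -0.4]
width: 0.026
gripper_force: 12.0
```

```bash
python3 -m pendant '{"delta_pos":[[0,0,0.07],[0,0,0.07],[0,0,0],[0,0,0]],"twist":[[0,0,0],[0,0,0],[0,0,0],[0,0,0]]}'
python3 -m pendant '{"delta_pos":[[0,0,0.04],[0,0,0],[0,0,0]],"twist":[[0,0,0],[0,0,0],[0,0,0]]}'
python3 -m pendant '{"delta_pos":[[0,0,0.04],[0,0,0],[0,0,0]],"twist":[[0,0,0],[0,0,0],[0,0,0]]}'
python3 -m pendant '{"delta_pos":[[0,0,0.04],[0,0,0],[0,0,0]],"twist":[[0,0,0],[0,0,0],[0,0,0]]}'
```

```text
time: 10.22
tcp_pos: [0.5079, -0.3815, 0.0272]
eef_rot: [-0.0, -0.001, 1.0, 0.0]
wrist_force: [-0.8, -0.6, 0.6]
width: 0.026
gripper_force: 12.0
time: 10.47
tcp_pos: [0.5081, -0.3816, 0.0263]
eef_rot: [-0.0, -0.001, 1.0, 0.0]
wrist_force: [0.3, -0.2, 0.3]
width: 0.0259
gripper_force: 12.0
time: 10.72
tcp_pos: [0.5081, -0.3816, 0.025]
eef_rot: [-0.0, -0.001, 1.0, 0.0]
wrist_force: [-0.4, -0.2, -1.0]
width: 0.0259
gripper_force: 12.0
time: 10.97
tcp_pos: [0.5081, -0.3816, 0.0238]
eef_rot: [-0.0, -0.001, 1.0, 0.0]
wrist_force: [-0.2, -0.5, -0.9]
width: 0.0258
gripper_force: 12.0
```

```bash
python3 -m pendant '{"delta_pos":[[0,0,0.04],[0,0,0],[0,0,0]],"twist":[[0,0,0],[0,0,0],[0,0,0]]}'
python3 -m pendant '{"delta_pos":[[0,0,0.03],[0,0,0],[0,0,0]],"twist":[[0,0,0],[0,0,0],[0,0,0]]}'
python3 -m pendant '{"delta_pos":[[0,0,0.02],[0,0,0],[0,0,0]],"twist":[[0,0,0],[0,0,0],[0,0,0]]}'
```

```text
time: 11.22
tcp_pos: [0.5081, -0.3816, 0.0226]
eef_rot: [-0.0, -0.001, 1.0, 0.0]
wrist_force: [-0.7, 0.3, -1.3]
width: 0.0258
gripper_force: 12.0
time: 11.47
tcp_pos: [0.5083, -0.3818, 0.0222]
eef_rot: [0.0, -0.001, 1.0, -0.0]
wrist_force: [0.5, 0.6, 1.2]
width: 0.0258
gripper_force: 12.0
time: 11.72
tcp_pos: [0.5083, -0.3818, 0.0221]
eef_rot: [0.0, -0.001, 1.0, -0.0]
wrist_force: [-1.6, 1.0, 4.5]
width: 0.0258
gripper_force: 12.0
```

Contact at 4.5 N. I'll release, rise, and go over the cup.

```bash
python3 -m pendant '{"delta_pos":[[0,0,0],[0,0,0],[0,0,0],[0,0,0],[0,0,0]],"twist":[[0,0,0],[0,0,0],[0,0,0],[0,0,0],[0,0,0]]}' 0.4
python3 -m pendant '{"delta_pos":[[0,0,-0.3],[0,0,-1],[0,0,-1],[0,0,-1],[0,0,-1]],"twist":[[0,0,0],[0,0,0],[0,0,0],[0,0,0],[0,0,0]]}'
python3 -m pendant '{"delta_pos":[[0,0,-1],[0,0,-1],[0,0,-1],[0,0,-1],[0,0,-0.7]],"twist":[[0,0,0],[0,0,0],[0,0,0],[0,0,0],[0,0,0]]}'
python3 -m pendant '{"delta_pos":[[0.25,1,0],[0.25,1,0],[0.25,1,0],[0.25,1,0],[0.25,1,0]],"twist":[[0,0,0],[0,0,0],[0,0,0],[0,0,0],[0,0,0]]}' 0.1
python3 -m pendant '{"delta_pos":[[0.25,1,0],[0.25,1,0],[0.07,0.45,0],[0,0,0],[0,0,0]],"twist":[[0,0,0],[0,0,0],[0,0,0],[0,0,0],[0,0,0]]}'
python3 - <<'E'
from h import *
np.set_printoptions(precision=4,suppress=True)
w=snap('wrist','w5'); i=w['img']
for k,z in dict(die=.017,egg_cup=.096,bamboo_pot=.034,domino_box=0,dice_tower=0).items():
    for d in optics.place_of(k,w): print(k,round(d['confidence'],2),np.round(d['uv']),at(w,d['uv'],z))
for d in optics.masks_of('egg_cup',w):
    c=max(cv2.findContours(d['region'].astype(np.uint8),0,2)[0],key=cv2.contourArea); print(d['bbox'],d['confidence'],[at(w,((d['bbox'][0]+d['bbox'][2])/2,d['bbox'][3]),z) for z in(.158,.062)])
go(.454,-.157,.25)
cv2.imwrite('pics/w5c.png',np.hstack([cv2.resize(i[130:290,130:340],None,fx=3,fy=3)]))
E
```

```text
time: 12.13
tcp_pos: [0.508, -0.3815, 0.0207]
eef_rot: [-0.0, -0.001, 1.0, 0.0]
wrist_force: [1.1, 0.1, -0.1]
width: 0.0549
gripper_force: 0.0
time: 12.55
tcp_pos: [0.5081, -0.3816, 0.1523]
eef_rot: [0.0, -0.001, 1.0, -0.0]
wrist_force: [0.9, -0.5, 0.4]
width: 0.0562
gripper_force: 0.0
time: 12.97
tcp_pos: [0.5084, -0.3819, 0.2958]
eef_rot: [0.002, -0.001, 1.0, -0.002]
wrist_force: [0.7, -0.2, -0.0]
width: 0.0566
gripper_force: 0.0
time: 13.38
tcp_pos: [0.4696, -0.2305, 0.292]
eef_rot: [0.001, -0.001, 1.0, -0.0]
wrist_force: [0.1, 0.4, 0.2]
width: 0.0836
gripper_force: 0.0
time: 13.8
tcp_pos: [0.4532, -0.1585, 0.292]
eef_rot: [0.001, -0.002, 1.0, -0.001]
wrist_force: [0.7, 0.1, -0.5]
width: 0.0849
gripper_force: 0.0
die 0.69 [115. 222.] [ 0.5059 -0.3759  0.017 ]
egg_cup 0.81 [284. 195.] [ 0.4537 -0.1578  0.096 ]
egg_cup 0.58 [206. 176.] [ 0.4343 -0.2369  0.096 ]
bamboo_pot 0.69 [282. 181.] [ 0.4497 -0.1595  0.034 ]
dice_tower 0.6 [121. 224.] [ 0.5145 -0.3761  0.    ]
[259.1, 176.9, 311.8, 237.2] 0.82 [array([ 0.4788, -0.1563,  0.158 ]), array([ 0.5105, -0.1558,  0.062 ])]
[173.5, 160.6, 220.0, 205.7] 0.65 [array([ 0.4504, -0.2336,  0.158 ]), array([ 0.4734, -0.2569,  0.062 ])]
t 14.2 yaw now 90.1 q6 -2.03 twist 0.0 shift before/after turn [-0.03  0.07  1.36] [-0.03  0.07  1.36] f [ 0.7 -0.4 -0.4] w 0.0846
```

View pics/w5.png

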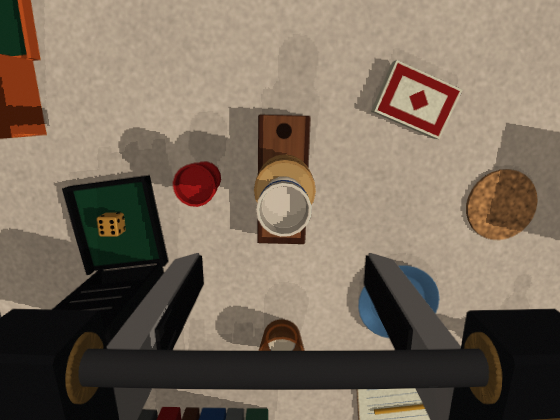

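The die is in the tray at (110,224). The cup is centred on the fingers at (284,208), so I'll descend and grip it.

```bash
python3 -m pendant '{"delta_pos":[[-0.03,0.05,1],[0,0,1],[0,0,1],[0,0,1],[0,0,0.8]],"twist":[[0,0,0],[0,0,0],[0,0,0],[0,0,0],[0,0,0]]}'
python3 -m pendant '{"delta_pos":[[0,0,0.4],[0,0,0.12],[0,0,0],[0,0,0],[0,0,0]],"twist":[[0,0,0],[0,0,0],[0,0,0],[0,0,0],[0,0,0]]}'
python3 -m pendant '{"delta_pos":[[0,0,0],[0,0,0],[0,0,0],[0,0,0],[0,0,0]],"twist":[[0,0,0],[0,0,0],[0,0,0],[0,0,0],[0,0,0]]}' 1 15
python3 -m pendant '{"delta_pos":[[0,0,0],[0,0,0],[0,0,0],[0,0,0],[0,0,0]],"twist":[[0,0,0],[0,0,0],[0,0,0],[0,0,0],[0,0,0]]}'
```

```text
time: 14.57
tcp_pos: [0.453, -0.1569, 0.1446]
eef_rot: [-0.001, -0.001, 1.0, 0.001]
wrist_force: [-0.9, 0.3, -0.3]
width: 0.0849
gripper_force: 0.0
time: 14.98
tcp_pos: [0.4551, -0.1575, 0.1338]
eef_rot: [0.002, -0.001, 1.0, -0.001]
wrist_force: [-0.3, 1.4, 0.2]
width: 0.0848
gripper_force: 0.0
time: 15.4
tcp_pos: [0.4539, -0.1568, 0.1319]
eef_rot: [0.0, -0.001, 1.0, -0.0]
wrist_force: [0.1, 0.3, 0.1]
width: 0.0543
gripper_force: 0.0
time: 15.82
tcp_pos: [0.4539, -0.157, 0.1318]
eef_rot: [0.0, -0.001, 1.0, -0.0]
wrist_force: [0.5, 0.1, 0.7]
width: 0.0485
gripper_force: 15.0
```

```bash
python3 -m pendant '{"delta_pos":[[0,0,-0.1],[0,0,-0.4],[0,0,-0.8],[0,0,-1],[0,0,-1]],"twist":[[0,0,0],[0,0,0],[0,0,0],[0,0,0],[0,0,0]]}'
python3 -m pendant '{"delta_pos":[[0,0,-0.6],[-0.5,0.4,-0.2],[-0.8,0.6,0],[-0.7,0.6,0],[0,0,0]],"twist":[[0,0,0],[0,0,0],[0,0,0],[0,0,0],[0,0,0]]}'
cat >> h.py <<'E'
def circ(p,k,z,D):
    for d in optics.masks_of(k,p):
        c=max(cv2.findContours(d['region'].astype(np.uint8),0,2)[0],key=cv2.contourArea)[:,0]
        P=np.array([at(p,q,z)[:2] for q in c])
        from scipy.optimize import least_squares
        s=least_squares(lambda v:np.hypot(P[:,0]-v[0],P[:,1]-v[1])-D/2,P.mean(0),loss='soft_l1',f_scale=.001)
        (x,y),R=cv2.minEnclosingCircle(P.astype(np.float32)*1000)
        print(k,round(d['confidence'],2),'fit',np.round(s.x,4),'enc',round(x,1),round(y,1),round(2*R,1),d['bbox'])
E
python3 - <<'E'
from h import *
w=snap('wrist','w6'); t=snap('top')
for p in (w,t): circ(p,'saucer',.013,.114); circ(p,'cork_coaster',.006,.096)
go(.632,-.008,.25)
E
```

```text
time: 16.23
tcp_pos: [0.4533, -0.1564, 0.2318]
eef_rot: [-0.001, -0.001, 1.0, 0.001]
wrist_force: [1.1, -0.1, -0.4]
width: 0.0487
gripper_force: 15.0
time: 16.65
tcp_pos: [0.5162, -0.1059, 0.255]
eef_rot: [0.001, -0.003, 1.0, 0.001]
wrist_force: [-1.1, 0.1, -1.8]
width: 0.0487
gripper_force: 15.0
saucer 0.58 fit [0.6228 0.0014] enc 620.6 1.7 112.0 [329.9, 227.2, 413.1, 308.6]
saucer 0.81 fit [0.621  0.0019] enc 622.8 6.2 117.2 [245.6, 152.5, 274.2, 188.5]
saucer 0.57 fit [ 0.5642 -0.3925] enc 510.5 -381.7 30.7 [368.3, 202.5, 375.0, 209.2]
cork_coaster 0.71 fit [0.4851 0.1294] enc 484.7 129.2 95.9 [210.7, 197.6, 239.3, 221.9]
t 16.9 yaw now 90.1 q6 -1.89 twist 0.0 shift before/after turn [-3.97  3.37  0.16] [-3.97  3.37  0.16] f [ 0.2  0.2 -1.2] w 0.0482
```

View pics/w6.png

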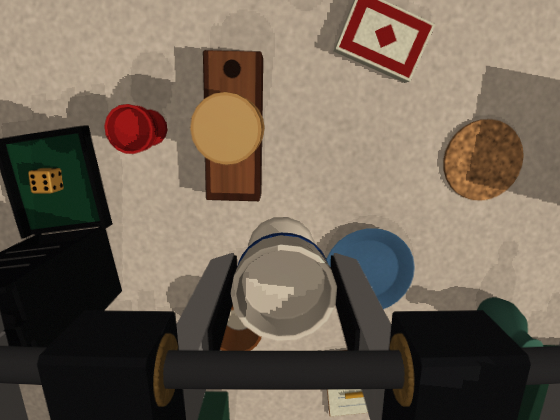

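The cup is held. The saucer is partly hidden by a finger at (371,268), so I'll fit it in the first unoccluded pictures.

```bash
python3 - <<'E'
from h import *
from scipy.optimize import least_squares
for n,(u,v) in (('top',(262,170)),('scene',(331,236))):
    p=snap(n); i=cv2.imread(f'pics/{n}.png'); h=cv2.cvtColor(i,40)
    m=cv2.inRange(h,(98,70,40),(120,255,255)); M=np.zeros_like(m); M[v-35:v+35,u-50:u+50]=m[v-35:v+35,u-50:u+50]
    M=cv2.morphologyEx(M,cv2.MORPH_OPEN,np.ones((3,3)))
    c=max(cv2.findContours(M,0,2)[0],key=cv2.contourArea)[:,0]
    P=np.array([at(p,q,.013)[:2] for q in c],np.float32)*1000
    print(n,cv2.minEnclosingCircle(P),cv2.fitEllipse(P),P.min(0),P.max(0))
E
```

```text
top ((621.1053466796875, 0.7992758750915527), 54.47554016113281) ((621.3870239257812, 0.7059720754623413), (105.75967407226562, 106.43387603759766), 39.81568908691406) [569.2511 -52.9944] [674.1312    52.455894]
scene ((626.0519409179688, -4.004240989685059), 54.79069137573242) ((626.3881225585938, -4.009006977081299), (105.76138305664062, 107.24866485595703), 152.1036834716797) [571.3818   -58.716244] [679.52106   50.348076]
```

The top and close wrist fits agree on about (.622,.001). The scene view is biased by the visible outer wall.

```bash
python3 -m pendant '{"delta_pos":[[-0.4,0.4,0],[-0.8,0.8,0],[-0.9,0.9,0],[-0.8,0.8,0],[-0.5,0.5,0]],"twist":[[0,0,0],[0,0,0],[0,0,0],[0,0,0],[0,0,0]]}'
python3 -m pendant '{"delta_pos":[[-0.23,0.27,0],[0,0,0.5],[0,0,1],[0,0,1],[0,0,1]],"twist":[[0,0,0],[0,0,0],[0,0,0],[0,0,0],[0,0,0]]}'
python3 -m pendant '{"delta_pos":[[0,0,1],[0,0,1],[0,0,0.6],[0,0,0.3],[0,0,0]],"twist":[[0,0,0],[0,0,0],[0,0,0],[0,0,0],[0,0,0]]}'
python3 - <<'E'
from h import *
w=snap('wrist','w7'); go(.622,.001,.043)
circ(w,'saucer',.013,.114)
E
```

```text
time: 17.47
tcp_pos: [0.6167, -0.0046, 0.2543]
eef_rot: [0.0, -0.002, 1.0, 0.001]
wrist_force: [-0.3, -0.7, -1.8]
width: 0.0488
gripper_force: 15.0
time: 17.88
tcp_pos: [0.6221, 0.0008, 0.1494]
eef_rot: [0.001, -0.001, 1.0, -0.0]
wrist_force: [0.7, -0.5, -0.5]
width: 0.0485
gripper_force: 15.0
time: 18.3
tcp_pos: [0.6201, 0.001, 0.06]
eef_rot: [-0.003, -0.001, 1.0, 0.0]
wrist_force: [-0.1, 0.3, -0.8]
width: 0.0485
gripper_force: 15.0
t 18.4 yaw now 90.1 q6 -1.66 twist 0.0 shift before/after turn [-0.01 -0.    0.64] [-0.01 -0.    0.64] f [ 0.9 -0.1 -1. ] w 0.0484
saucer 0.71 fit [0.6231 0.0014] enc 620.3 1.8 113.0 [196.9, 154.2, 372.2, 269.5]
```

View pics/w7.png

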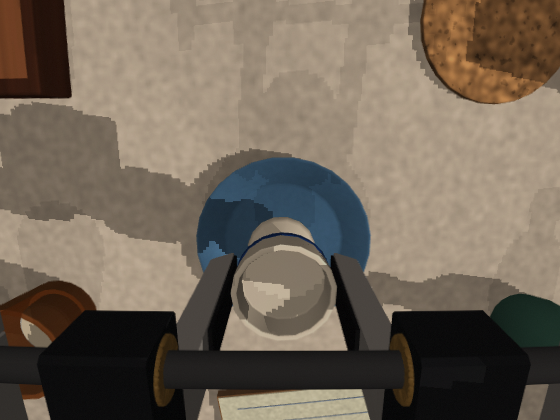

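The cup is centred over the saucer at (284,240). I'll lower it in small steps.

```bash
python3 -m pendant '{"delta_pos":[[0,0,0.35],[0,0,0.15],[0,0,0.06],[0,0,0],[0,0,0]],"twist":[[0,0,0],[0,0,0],[0,0,0],[0,0,0],[0,0,0]]}'
python3 -m pendant '{"delta_pos":[[0,0,0.04],[0,0,0],[0,0,0]],"twist":[[0,0,0],[0,0,0],[0,0,0]]}'
python3 -m pendant '{"delta_pos":[[0,0,0.03],[0,0,0],[0,0,0]],"twist":[[0,0,0],[0,0,0],[0,0,0]]}'
python3 -m pendant '{"delta_pos":[[0,0,0.03],[0,0,0],[0,0,0]],"twist":[[0,0,0],[0,0,0],[0,0,0]]}'
```

```text
time: 18.82
tcp_pos: [0.6224, 0.0018, 0.046]
eef_rot: [0.0, -0.001, 1.0, 0.0]
wrist_force: [-0.4, 0.3, -1.5]
width: 0.0487
gripper_force: 15.0
time: 19.07
tcp_pos: [0.6224, 0.0017, 0.0448]
eef_rot: [0.0, -0.001, 1.0, 0.0]
wrist_force: [-0.6, -0.4, -0.8]
width: 0.0484
gripper_force: 15.0
time: 19.32
tcp_pos: [0.6223, 0.0017, 0.0437]
eef_rot: [-0.0, -0.001, 1.0, 0.0]
wrist_force: [-0.1, 0.9, -1.3]
width: 0.0488
gripper_force: 15.0
time: 19.57
tcp_pos: [0.6223, 0.0017, 0.0427]
eef_rot: [-0.0, -0.001, 1.0, 0.0]
wrist_force: [-0.2, -0.7, -0.4]
width: 0.0485
gripper_force: 15.0
```

```bash
python3 -m pendant '{"delta_pos":[[0,0,0.03],[0,0,0],[0,0,0]],"twist":[[0,0,0],[0,0,0],[0,0,0]]}'
python3 -m pendant '{"delta_pos":[[0,0,0.03],[0,0,0],[0,0,0]],"twist":[[0,0,0],[0,0,0],[0,0,0]]}'
python3 -m pendant '{"delta_pos":[[0,0,0.02],[0,0,0],[0,0,0]],"twist":[[0,0,0],[0,0,0],[0,0,0]]}'
```

```text
time: 19.82
tcp_pos: [0.6223, 0.0017, 0.0419]
eef_rot: [-0.0, -0.001, 1.0, 0.0]
wrist_force: [-0.9, -0.0, -0.3]
width: 0.0486
gripper_force: 15.0
time: 20.07
tcp_pos: [0.6223, 0.0017, 0.041]
eef_rot: [-0.0, -0.001, 1.0, 0.0]
wrist_force: [-0.1, 0.1, -1.6]
width: 0.0482
gripper_force: 15.0
time: 20.32
tcp_pos: [0.6225, 0.0017, 0.0408]
eef_rot: [0.0, -0.001, 1.0, 0.0]
wrist_force: [0.6, -0.1, 0.8]
width: 0.0488
gripper_force: 15.0
```

```bash
python3 -m pendant '{"delta_pos":[[0,0,0.01],[0,0,0],[0,0,0],[0,0,0],[0,0,0]],"twist":[[0,0,0],[0,0,0],[0,0,0],[0,0,0],[0,0,0]]}' 0.3
python3 -m pendant '{"delta_pos":[[0,0,-0.3],[0,0,-0.8],[0,0,-1],[0,0,-1],[0,0,-1]],"twist":[[0,0,0],[0,0,0],[0,0,0],[0,0,0.15],[0,0,0.15]]}'
python3 -m pendant '{"delta_pos":[[0,0,-1],[0,0,-1],[0,0,-1],[0,0,-0.5],[0,0,0]],"twist":[[0,0,0.15],[0,0,0.15],[0,0,0.15],[0,0,0.15],[0,0,0.15]]}' 0.1
python3 -m pendant '{"delta_pos":[[0,0,0],[0,0,0],[0,0,0],[0,0,0],[0,0,0]],"twist":[[0,0,0.15],[0,0,0.15],[0,0,0.15],[0,0,0.15],[0,0,0.15]]}'
python3 -m pendant '{"delta_pos":[[0,0,0],[-0.9,-0.95,0],[-0.9,-0.95,0],[-0.9,-0.95,0],[-0.9,-0.95,0]],"twist":[[0,0,0.15],[0,0,0.05],[0,0,0],[0,0,0],[0,0,0]]}'
python3 -m pendant '{"delta_pos":[[-0.9,-0.95,0],[-0.9,-0.98,0],[0,0,0],[0,0,0],[0,0,0]],"twist":[[0,0,0],[0,0,0],[0,0,0],[0,0,0],[0,0,0]]}'
python3 - <<'E'
from h import *
w=snap('wrist','w8'); go(.4505,-.16,.05,0)
circ(w,'bamboo_pot',.096,.064)
t=snap('top','t2')
circ(t,'cork_coaster',.006,.096); circ(t,'egg_cup',.067,.049)
E
```

```text
time: 20.73
tcp_pos: [0.6223, 0.0017, 0.0401]
eef_rot: [-0.0, -0.001, 1.0, 0.0]
wrist_force: [0.1, 0.5, -0.2]
width: 0.0658
gripper_force: 0.0
time: 21.15
tcp_pos: [0.6221, 0.0017, 0.1652]
eef_rot: [0.0, 0.119, 0.993, 0.0]
wrist_force: [0.3, -0.3, 0.5]
width: 0.0658
gripper_force: 0.0
time: 21.57
tcp_pos: [0.624, 0.0016, 0.2753]
eef_rot: [0.005, 0.402, 0.916, 0.002]
wrist_force: [-0.0, -1.0, 0.2]
width: 0.0846
gripper_force: 0.0
time: 21.98
tcp_pos: [0.6223, 0.0017, 0.2691]
eef_rot: [0.0, 0.651, 0.759, 0.0]
wrist_force: [0.1, -0.0, -0.5]
width: 0.0845
gripper_force: 0.0
time: 22.4
tcp_pos: [0.5084, -0.1084, 0.2687]
eef_rot: [0.0, 0.706, 0.708, 0.0]
wrist_force: [0.5, -0.7, 0.3]
width: 0.0847
gripper_force: 0.0
time: 22.82
tcp_pos: [0.4523, -0.1617, 0.2689]
eef_rot: [0.001, 0.706, 0.708, 0.001]
wrist_force: [-0.2, -0.9, 0.7]
width: 0.0847
gripper_force: 0.0
t 22.9 yaw now 0.2 q6 -0.46 twist 0.004 shift before/after turn [ 0.04 -0.08  7.29] [ 0.04 -0.08  7.29] f [-0.1 -0.5 -0.4] w 0.0845
bamboo_pot 0.89 fit [ 0.4494 -0.1546] enc 448.2 -154.4 68.0 [250.5, 158.1, 312.9, 224.4]
cork_coaster 0.81 fit [0.4843 0.1311] enc 484.1 133.3 100.2 [212.5, 193.9, 239.7, 222.8]
egg_cup 0.49 fit [6.135e-01 4.000e-04] enc 616.0 3.1 61.9 [254.1, 159.0, 271.9, 177.3]
```

View pics/w8.png

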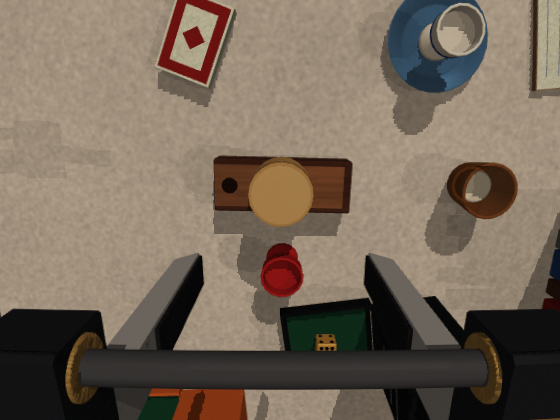

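The egg cup stands on the saucer at (450,38). The pot's lid is at (281,192) and the red cup at (282,272). I'll refine these from the same view.

```bash
python3 - <<'E'
from h import *
np.set_printoptions(precision=4,suppress=True)
w=snap('wrist'); i=w['img']
print('pot -y edge',at(w,(281.7,224.8),.096),'x',at(w,(249,192),.096)[0],at(w,(313.5,192),.096)[0])
h=cv2.cvtColor(i,40)
m=cv2.inRange(h,(0,180,60),(6,255,255))|cv2.inRange(h,(174,180,60),(180,255,255)); m[:238]=0;m[300:]=0;m[:,:255]=0;m[:,310:]=0
ys,xs=np.nonzero(m);print(xs.min(),xs.max(),ys.min(),ys.max())
b=(282,ys.max()+.5); print('red -y edge rim',at(w,b,.062),'x',at(w,(xs.min(),275),.062),at(w,(xs.max(),275),.062))
m=cv2.inRange(h,(0,70,20),(14,255,150)); m[:,:205]=0;m[:,360:]=0;m[216:]=0;m[:150]=0
c=np.vstack(cv2.findContours(m,0,2)[0])[:,0]
P=np.array([at(w,q,.034)[:2]*1000 for q in c],np.float32);R=cv2.minAreaRect(P);print('box',R,cv2.boxPoints(R))
for d in optics.place_of('egg_cup',w):print(d,at(w,d['uv'],.005))
circ(w,'saucer',.013,.114)
E
```

```text
pot -y edge [ 0.4506 -0.186   0.096 ] x 0.4189725616683822 0.48110314040571994
261 302 245 297
red -y edge rim [ 0.4512 -0.2828  0.062 ] x [ 0.4274 -0.255   0.062 ] [ 0.4736 -0.2547  0.062 ]
box ((450.83624267578125, -157.7467498779297), (63.179935455322266, 155.55508422851562), 88.74596405029297) [[ 372.386  -187.627 ]
 [ 527.9038 -191.0313]
 [ 529.2865 -127.8665]
 [ 373.7687 -124.4622]]
{'uv': [435.5, 41.8], 'confidence': 0.73} [0.6213 0.0011 0.005 ]
{'uv': [281.3, 253.8], 'confidence': 0.55} [ 0.4499 -0.251   0.005 ]
saucer 0.71 fit [0.6215 0.0016] enc 621.6 1.3 114.8 [388.7, 0.0, 488.9, 95.7]
```

```bash
python3 -m pendant '{"delta_pos":[[0.14,-0.1,0],[0,0,1],[0,0,1],[0,0,1],[0,0,1]],"twist":[[0,0,0],[0,0,0],[0,0,0],[0,0,0],[0,0,0]]}'
python3 -m pendant '{"delta_pos":[[0,0,1],[0,0,1],[0,0,0.8],[0,0,0.45],[0,0,0]],"twist":[[0,0,0],[0,0,0],[0,0,0],[0,0,0],[0,0,0]]}'
python3 -m pendant '{"delta_pos":[[0,0,0],[0,0,0],[0,0,0],[0,0,0],[0,0,0]],"twist":[[0,0,0],[0,0,0],[0,0,0],[0,0,0],[0,0,0]]}' 1 20
python3 -m pendant '{"delta_pos":[[0,0,0],[0,0,0],[0,0,0],[0,0,0],[0,0,0]],"twist":[[0,0,0],[0,0,0],[0,0,0],[0,0,0],[0,0,0]]}'
```

```text
time: 23.63
tcp_pos: [0.4489, -0.1572, 0.1472]
eef_rot: [0.0, 0.706, 0.708, 0.0]
wrist_force: [0.0, -0.6, 0.4]
width: 0.085
gripper_force: 0.0
time: 24.05
tcp_pos: [0.446, -0.1559, 0.0467]
eef_rot: [-0.004, 0.706, 0.708, -0.001]
wrist_force: [-0.9, -0.4, -0.8]
width: 0.0849
gripper_force: 0.0
time: 24.47
tcp_pos: [0.4501, -0.1582, 0.0525]
eef_rot: [0.002, 0.706, 0.708, 0.001]
wrist_force: [-0.1, 0.4, 4.3]
width: 0.0635
gripper_force: 20.0
time: 24.88
tcp_pos: [0.4501, -0.1582, 0.0525]
eef_rot: [0.002, 0.706, 0.708, 0.001]
wrist_force: [-0.6, 0.1, 6.0]
width: 0.0638
gripper_force: 20.0
```

```bash
python3 -m pendant '{"delta_pos":[[0,0,-0.2],[0,0,-0.6],[0,0,-1],[0,0,-1],[0,0,-1]],"twist":[[0,0,0],[0,0,0],[0,0,0],[0,0,0],[0,0,0]]}'
python3 -m pendant '{"delta_pos":[[0,0,-0.8],[0.3,0,0],[0.7,0.1,0],[1,0.15,0],[1,0.15,0]],"twist":[[0,0,0],[0,0,0],[0,0,0],[0,0,0],[0,0,0]]}'
python3 -m pendant '{"delta_pos":[[1,0.15,0],[1,0.15,0],[1,0.15,0],[1,0.15,0],[1,0.16,0]],"twist":[[0,0,0],[0,0,0],[0,0,0],[0,0,0],[0,0,0]]}'
python3 -m pendant '{"delta_pos":[[0.9,0,0],[0.5,0,0],[0.2,0,0],[0,0,0],[0,0,0]],"twist":[[0,0,0],[0,0,0],[0,0,0],[0,0,0],[0,0,0]]}'
python3 - <<'E'
from h import *
w=snap('wrist','w9'); go(.485,.130,.026)
circ(w,'cork_coaster',.006,.096); circ(w,'bamboo_pot',.09,.064)
s=snap('scene'); circ(s,'cork_coaster',.006,.096)
E
```

```text
time: 25.3
tcp_pos: [0.4482, -0.1573, 0.1653]
eef_rot: [-0.001, 0.706, 0.708, -0.0]
wrist_force: [0.3, -0.1, -0.3]
width: 0.0636
gripper_force: 20.0
time: 25.72
tcp_pos: [0.4598, -0.0664, 0.1871]
eef_rot: [-0.001, 0.707, 0.707, -0.0]
wrist_force: [0.5, 0.1, -1.9]
width: 0.0637
gripper_force: 20.0
time: 26.13
tcp_pos: [0.4819, 0.0844, 0.1868]
eef_rot: [-0.001, 0.706, 0.708, -0.001]
wrist_force: [0.6, -0.9, -0.5]
width: 0.0638
gripper_force: 20.0
time: 26.55
tcp_pos: [0.4824, 0.1301, 0.1877]
eef_rot: [-0.0, 0.706, 0.708, -0.001]
wrist_force: [-0.3, -0.0, -0.7]
width: 0.0637
gripper_force: 20.0
t 26.6 yaw now 0.1 q6 0.15 twist 0.0 shift before/after turn [0.01 0.09 5.4 ] [0.01 0.09 5.4 ] f [-0.2 -0.3 -0.7] w 0.0636
cork_coaster 0.69 fit [0.4852 0.1319] enc 484.9 132.4 97.2 [237.1, 146.8, 336.7, 219.4]
bamboo_pot 0.93 fit [0.4723 0.0938] enc 481.2 68.2 150.1 [207.1, 205.2, 360.3, 350.8]
cork_coaster 0.67 fit [0.4891 0.1202] enc 488.8 118.9 100.8 [300.3, 186.6, 332.6, 207.4]
```

View pics/w9.png

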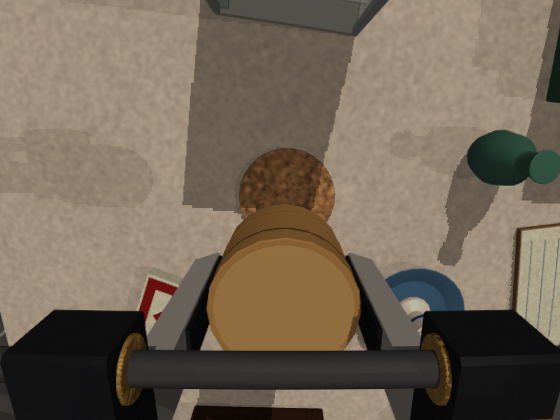

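The pot is above the coaster, which shows at (287,190). I'll lower it.

```bash
python3 -m pendant '{"delta_pos":[[0,0.08,0.5],[0,0,1],[0,0,1],[0,0,1],[0,0,0.8]],"twist":[[0,0,0],[0,0,0],[0,0,0],[0,0,0],[0,0,0]]}'
python3 -m pendant '{"delta_pos":[[0,0,0.5],[0,0,0.25],[0,0,0.1],[0,0,0],[0,0,0]],"twist":[[0,0,0],[0,0,0],[0,0,0],[0,0,0],[0,0,0]]}'
python3 -m pendant '{"delta_pos":[[0,0,0],[0,0,0.03],[0,0,0],[0,0,0]],"twist":[[0,0,0],[0,0,0],[0,0,0],[0,0,0]]}'
python3 -m pendant '{"delta_pos":[[0,0,0.03],[0,0,0],[0,0,0]],"twist":[[0,0,0],[0,0,0],[0,0,0]]}'
```

```text
time: 27.22
tcp_pos: [0.4846, 0.1296, 0.0576]
eef_rot: [-0.0, 0.707, 0.708, -0.001]
wrist_force: [0.1, 1.2, -0.8]
width: 0.064
gripper_force: 20.0
time: 27.63
tcp_pos: [0.4865, 0.1304, 0.0355]
eef_rot: [0.001, 0.706, 0.708, 0.001]
wrist_force: [0.1, 0.8, -0.8]
width: 0.0638
gripper_force: 20.0
time: 27.97
tcp_pos: [0.4857, 0.1305, 0.0339]
eef_rot: [0.0, 0.706, 0.708, 0.0]
wrist_force: [-0.8, 0.7, -1.4]
width: 0.0636
gripper_force: 20.0
time: 28.22
tcp_pos: [0.4853, 0.1305, 0.0323]
eef_rot: [-0.0, 0.706, 0.708, 0.0]
wrist_force: [0.8, 1.3, -0.5]
width: 0.0637
gripper_force: 20.0
```

```bash
python3 -m pendant '{"delta_pos":[[0,0,0.07],[0,0,0.07],[0,0,0.03],[0,0,0],[0,0,0]],"twist":[[0,0,0],[0,0,0],[0,0,0],[0,0,0],[0,0,0]]}'
python3 -m pendant '{"delta_pos":[[0,0,0.03],[0,0,0],[0,0,0]],"twist":[[0,0,0],[0,0,0],[0,0,0]]}'
python3 -m pendant '{"delta_pos":[[0,0,0.03],[0,0,0],[0,0,0]],"twist":[[0,0,0],[0,0,0],[0,0,0]]}'
python3 -m pendant '{"delta_pos":[[0,0,0.02],[0,0,0],[0,0,0]],"twist":[[0,0,0],[0,0,0],[0,0,0]]}'
```

```text
time: 28.63
tcp_pos: [0.4853, 0.1304, 0.0271]
eef_rot: [-0.0, 0.706, 0.708, -0.0]
wrist_force: [-0.0, -0.5, -1.1]
width: 0.0638
gripper_force: 20.0
time: 28.88
tcp_pos: [0.4854, 0.1305, 0.0264]
eef_rot: [-0.0, 0.706, 0.708, 0.0]
wrist_force: [0.6, 0.4, -1.4]
width: 0.0635
gripper_force: 20.0
time: 29.13
tcp_pos: [0.4854, 0.1304, 0.0254]
eef_rot: [-0.0, 0.706, 0.708, 0.0]
wrist_force: [0.4, -1.2, -0.2]
width: 0.0638
gripper_force: 20.0
time: 29.38
tcp_pos: [0.4853, 0.1305, 0.0248]
eef_rot: [-0.0, 0.706, 0.708, 0.0]
wrist_force: [0.0, -0.4, 0.0]
width: 0.0632
gripper_force: 20.0
```

```bash
python3 -m pendant '{"delta_pos":[[0,0,0.02],[0,0,0],[0,0,0]],"twist":[[0,0,0],[0,0,0],[0,0,0]]}'
python3 -m pendant '{"delta_pos":[[0,0,0.02],[0,0,0],[0,0,0]],"twist":[[0,0,0],[0,0,0],[0,0,0]]}'
```

```text
time: 29.63
tcp_pos: [0.4855, 0.1305, 0.0246]
eef_rot: [0.0, 0.706, 0.708, 0.0]
wrist_force: [-0.8, 1.1, 1.3]
width: 0.0636
gripper_force: 20.0
time: 29.88
tcp_pos: [0.4855, 0.1305, 0.0245]
eef_rot: [0.0, 0.706, 0.708, 0.0]
wrist_force: [-2.1, 0.9, 6.0]
width: 0.0635
gripper_force: 20.0
```

The pot is on the coaster. I'll release it, rise, and pass over the cabinet for one look at its top.

```bash
python3 -m pendant '{"delta_pos":[[0,0,0],[0,0,0],[0,0,0],[0,0,0],[0,0,0]],"twist":[[0,0,0],[0,0,0],[0,0,0],[0,0,0],[0,0,0]]}' 0.1
python3 -m pendant '{"delta_pos":[[0,0,-0.3],[0,0,-0.8],[0,0,-1],[0,0,-1],[0,0,-1]],"twist":[[0,0,0],[0,0,0],[0,0,0],[0,0,0],[0,0,0]]}'
python3 -m pendant '{"delta_pos":[[0,0,-1],[0,0,-1],[0,0,-1],[0,0,-1],[0.5,0,-1]],"twist":[[0,0,0],[0,0,0],[0,0,0],[0,0,0],[0,0,0]]}'
python3 -m pendant '{"delta_pos":[[1,0,-0.7],[1,0,0],[1,0,0],[1,0,0],[0.5,0,0]],"twist":[[0,0,0],[0,0,0],[0,0,0],[0,0,0],[0,0,0]]}'
python3 -m pendant '{"delta_pos":[[0,0,0],[0,0,0],[0,0,0]],"twist":[[0,0,0],[0,0,0],[0,0,0]]}'
python3 - <<'E'
from h import *
w=snap('wrist','w10'); import pickle; pickle.dump(w,open('w10.pkl','wb'))
circ(w,'bamboo_pot',.068,.064); circ(w,'cork_coaster',.006,.096)
for d in optics.place_of('cabinet',w): print(d,at(w,d['uv'],0))
for d in optics.masks_of('cabinet',w): print(d['bbox'],d['confidence'])
go(.485,.28,.355)
E
```

```text
time: 30.3
tcp_pos: [0.4853, 0.1304, 0.0234]
eef_rot: [-0.0, 0.706, 0.708, -0.0]
wrist_force: [0.5, 0.7, 0.2]
width: 0.0848
gripper_force: 0.0
time: 30.72
tcp_pos: [0.4851, 0.1304, 0.1485]
eef_rot: [0.0, 0.706, 0.708, 0.0]
wrist_force: [0.5, -0.1, 0.3]
width: 0.0846
gripper_force: 0.0
time: 31.13
tcp_pos: [0.4852, 0.1439, 0.2992]
eef_rot: [0.001, 0.707, 0.707, 0.0]
wrist_force: [0.1, -0.3, 1.1]
width: 0.0849
gripper_force: 0.0
time: 31.55
tcp_pos: [0.4844, 0.2832, 0.3181]
eef_rot: [-0.0, 0.705, 0.709, 0.001]
wrist_force: [0.4, -1.0, -0.5]
width: 0.0849
gripper_force: 0.0
time: 31.8
tcp_pos: [0.4851, 0.2793, 0.3179]
eef_rot: [0.0, 0.707, 0.708, -0.0]
wrist_force: [-0.5, -0.4, -0.3]
width: 0.0847
gripper_force: 0.0
bamboo_pot 0.69 fit [0.4846 0.1458] enc 485.1 143.5 87.4 [257.6, 258.3, 309.3, 321.9]
{'uv': [292.3, 81.7], 'confidence': 0.79} [4.95743983e-01 4.00712989e-01 5.55111512e-17]
[213.1, 0.0, 385.9, 199.2] 0.97
t 32.0 yaw now 0.1 q6 0.42 twist 0.0 shift before/after turn [ 0.02 -0.   -1.23] [ 0.02 -0.   -1.23] f [0.2 0.5 0.7] w 0.0848
```

View pics/w10.png

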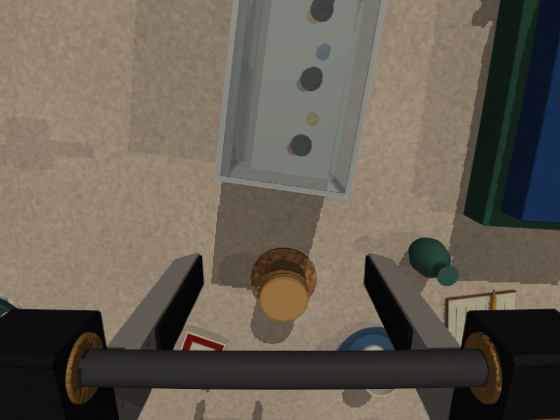

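The cabinet top's near edge runs (218,180)–(349,196), with its sides running up to (236,0) and (385,0). The pot stands on the coaster at (284,295).

```bash
python3 - <<'E'
from h import *
import pickle
np.set_printoptions(precision=4,suppress=True)
w=pickle.load(open('w10.pkl','rb')); i=w['img']; g=cv2.GaussianBlur(cv2.cvtColor(i,6),(3,3),0).astype(float)
# outer edges: gradient peaks along rows/cols, line fits on the top plane
def fit(pts):
    P=np.array([at(w,q,.15)[:2] for q in pts]);v=cv2.fitLine(P.astype(np.float32),cv2.DIST_HUBER,0,.0005,.01)[:,0]
    return v
L=[];Rr=[];B=[]
for row in range(5,172,4):
    xl=218+(180-row)*18/180; xr=349+(196-row)*36/196
    for x0,S,s in((xl,L,1),(xr,Rr,-1)):
        a=int(round(x0)); d=np.abs(g[row,a-5:a+7]-g[row,a-7:a+5]); S.append((a-6+int(d.argmax()),row))
for col in range(224,346,4):
    a=int(round(180+(col-218)*16/131)); d=np.abs(g[a-5:a+7,col]-g[a-7:a+5,col]); B.append((col,a-6+int(d.argmax())))
vl,vr,vb=fit(L),fit(Rr),fit(B)
for n,v in(('L',vl),('R',vr),('B',vb)): print(n,np.degrees(np.arctan2(v[1],v[0])),v[2:])
def X(a,b):
    t=np.linalg.solve(np.c_[a[:2],-b[:2]],b[2:]-a[2:]);return a[2:]+t[0]*a[:2]
c1,c2=X(vl,vb),X(vr,vb);print(c1,c2,np.linalg.norm(c1-c2))
print([at(w,q,.15)[:2] for q in((218,180),(349,196),(236,0),(385,0))])
for v in(vl,vr):
    d=v[:2]*np.sign(v[1]); print('centre top',(c1+c2)/2+d*.11)
E
```

```text
L 81.827194 [0.4357 0.382 ]
R 81.843025 [0.5571 0.3824]
B -8.021294 [0.4887 0.289 ]
[0.4237 0.2982] [0.5426 0.2814] 0.12010481
[array([0.4228, 0.2992]), array([0.5474, 0.284 ]), array([0.4439, 0.4544]), array([0.5711, 0.4553])]
centre top [0.4988 0.3987]
centre top [0.4988 0.3987]
```

```bash
python3 - <<'E'
from h import *
import pickle
w=pickle.load(open('w10.pkl','rb')); g=cv2.cvtColor(w['img'],6).astype(int)
for row in (60,120):
    print(row,'L',list(zip(range(218,236),g[row,218:236]))); print('R',list(zip(range(350,382),g[row,350:382])))
print('B col285',list(zip(range(178,200),g[178:200,285])))
c=w['img'][0:210,200:400]; cv2.imwrite('pics/cab.png',cv2.resize(c,(570,600),interpolation=cv2.INTER_CUBIC))
E
```

```text
60 L [(218, np.int64(123)), (219, np.int64(121)), (220, np.int64(120)), (221, np.int64(121)), (222, np.int64(121)), (223, np.int64(121)), (224, np.int64(124)), (225, np.int64(123)), (226, np.int64(128)), (227, np.int64(133)), (228, np.int64(133)), (229, np.int64(134)), (230, np.int64(136)), (231, np.int64(138)), (232, np.int64(116)), (233, np.int64(95)), (234, np.int64(102)), (235, np.int64(102))]
R [(350, np.int64(125)), (351, np.int64(123)), (352, np.int64(121)), (353, np.int64(121)), (354, np.int64(119)), (355, np.int64(115)), (356, np.int64(116)), (357, np.int64(116)), (358, np.int64(115)), (359, np.int64(116)), (360, np.int64(116)), (361, np.int64(116)), (362, np.int64(116)), (363, np.int64(116)), (364, np.int64(114)), (365, np.int64(115)), (366, np.int64(114)), (367, np.int64(115)), (368, np.int64(113)), (369, np.int64(109)), (370, np.int64(120)), (371, np.int64(133)), (372, np.int64(134)), (373, np.int64(135)), (374, np.int64(138)), (375, np.int64(139)), (376, np.int64(137)), (377, np.int64(135)), (378, np.int64(135)), (379, np.int64(135)), (380, np.int64(134)), (381, np.int64
[... 897 characters left out ...]
, np.int64(141)), (373, np.int64(140)), (374, np.int64(141)), (375, np.int64(143)), (376, np.int64(144)), (377, np.int64(142)), (378, np.int64(140)), (379, np.int64(138)), (380, np.int64(139)), (381, np.int64(142))]
B col285 [(178, np.int64(113)), (179, np.int64(112)), (180, np.int64(112)), (181, np.int64(111)), (182, np.int64(111)), (183, np.int64(111)), (184, np.int64(104)), (185, np.int64(123)), (186, np.int64(131)), (187, np.int64(130)), (188, np.int64(132)), (189, np.int64(133)), (190, np.int64(123)), (191, np.int64(84)), (192, np.int64(86)), (193, np.int64(86)), (194, np.int64(88)), (195, np.int64(86)), (196, np.int64(86)), (197, np.int64(82)), (198, np.int64(83)), (199, np.int64(85))]
```

The aluminium rim is about 5 mm wide. Inner to inner is 120 mm, so outer is 130 mm as given. That puts the cabinet's centre at (.499,.399), with its y axis at 81.8°. Now to the box.

```bash
python3 -m pendant '{"delta_pos":[[-1,-0.08,0],[-1,-0.08,0],[-1,-0.08,0],[-1,-0.08,0],[-1,-0.08,0]],"twist":[[0,0,0],[0,0,0],[0,0,0],[0,0,0],[0,0,0]]}'
python3 -m pendant '{"delta_pos":[[-1,-0.08,0],[-1,-0.08,0],[-1,-0.08,0],[-1,-0.08,0],[-1,-0.08,0]],"twist":[[0,0,0],[0,0,0],[0,0,0],[0,0,0],[0,0,0]]}'
python3 -m pendant '{"delta_pos":[[-1,-0.08,0],[-1,-0.08,0],[-1,-0.08,0],[-1,-0.08,0],[-0.6,-0.08,0]],"twist":[[0,0,0],[0,0,0],[0,0,0],[0,0,0],[0,0,0]]}'
python3 -m pendant '{"delta_pos":[[0,0,0.5],[0,0,0.5],[0,0,0.5],[0,0,0.5],[0,0,0.5]],"twist":[[0,0,-0.15],[0,0,-0.15],[0,0,-0.15],[0,0,-0.15],[0,0,-0.15]]}'
python3 -m pendant '{"delta_pos":[[0,0,0.5],[0,0,0],[0,0,0],[0,0,0],[0,0,0]],"twist":[[0,0,-0.15],[0,0,-0.15],[0,0,-0.15],[0,0,-0.15],[0,0,-0.15]]}'
python3 -m pendant '{"delta_pos":[[0,0,0],[0,0,0],[0,0,0],[0,0,0],[0,0,0]],"twist":[[0,0,-0.15],[0,0,-0.15],[0,0,-0.15],[0,0,-0.02],[0,0,0]]}'
python3 - <<'E'
from h import *
w=snap('wrist','w11')
for d in optics.masks_of('domino_box',w)[:1]:
    M=d['region'].astype(np.uint8); print(d['bbox'],d['confidence'])
    c=max(cv2.findContours(M,0,2)[0],key=cv2.contourArea)[:,0]
    P=np.array([at(w,q,.034)[:2]*1000 for q in c],np.float32);R=cv2.minAreaRect(P);print('mask',R,cv2.boxPoints(R).round(1).tolist())
    b=d['bbox']
h=cv2.cvtColor(w['img'],40); m=cv2.inRange(h,(0,70,20),(14,255,150)); K=np.zeros_like(m); y0,y1,x0,x1=[int(v) for v in(b[1]-5,b[3]+5,b[0]-5,b[2]+5)]; K[y0:y1,x0:x1]=m[y0:y1,x0:x1]
c=np.vstack(cv2.findContours(K,0,2)[0])[:,0]
P=np.array([at(w,q,.034)[:2]*1000 for q in c],np.float32);R=cv2.minAreaRect(P);print('col',R,cv2.boxPoints(R).round(1).tolist())
go(.449,-.159,.2,88.7)
for d in optics.place_of('domino_box',w)[:1]: print(at(w,d['uv'],0))
E
```

```text
time: 32.47
tcp_pos: [0.4729, 0.1287, 0.3179]
eef_rot: [0.0, 0.706, 0.708, 0.0]
wrist_force: [0.5, -1.0, -0.3]
width: 0.0846
gripper_force: 0.0
time: 32.88
tcp_pos: [0.4611, -0.0215, 0.318]
eef_rot: [0.0, 0.706, 0.708, 0.0]
wrist_force: [0.4, 0.4, 0.5]
width: 0.0841
gripper_force: 0.0
time: 33.3
tcp_pos: [0.4493, -0.1607, 0.3176]
eef_rot: [0.0, 0.707, 0.707, -0.0]
wrist_force: [-0.3, 0.1, 0.1]
width: 0.0845
gripper_force: 0.0
time: 33.72
tcp_pos: [0.4497, -0.1582, 0.2422]
eef_rot: [0.0, 0.468, 0.884, 0.0]
wrist_force: [0.1, 0.1, 0.1]
width: 0.0848
gripper_force: 0.0
time: 34.13
tcp_pos: [0.4497, -0.158, 0.2277]
eef_rot: [0.0, 0.191, 0.982, 0.0]
wrist_force: [0.8, 0.2, -0.1]
width: 0.0842
gripper_force: 0.0
time: 34.55
tcp_pos: [0.4499, -0.1579, 0.2278]
eef_rot: [0.0, 0.012, 1.0, -0.0]
wrist_force: [-0.1, -0.6, 0.4]
width: 0.0844
gripper_force: 0.0
[249.9, 118.9, 313.0, 266.2] 0.85
mask ((450.2158508300781, -159.93650817871094), (61.196502685546875, 154.95899963378906), 88.34104919433594) [[371.8999938964844, -188.3000030517578], [526.7999877929688, -192.8000030517578], [528.5, -131.60000610351562], [373.70001220703125, -127.0999984741211]]
col ((450.28839111328125, -159.78358459472656), (60.10469055175781, 154.890869140625), 88.71502685546875) [[372.20001220703125, -188.10000610351562], [527.0, -191.60000610351562], [528.4000244140625, -131.5], [373.5, -128.0]]
t 34.6 yaw now 88.6 q6 -2.0 twist -0.001 shift before/after turn [ 0.03 -0.04  0.93] [ 0.03 -0.04  0.93] f [ 0.9 -0.1  0.5] w 0.0846
[ 0.45034127 -0.16097409  0.        ]
```

Box: centre (.450,-.160), yaw -1.3°, size 60×155 as given. I'll descend slowly at the end.

```bash
python3 -m pendant '{"delta_pos":[[0,-0.07,0.5],[0,0,1],[0,0,1],[0,0,1],[0,0,1]],"twist":[[0,0,0],[0,0,0],[0,0,0],[0,0,0],[0,0,0]]}' 0.2
python3 -m pendant '{"delta_pos":[[0,0,1],[0,0,0.8],[0,0,0.5],[0,0,0.3],[0,0,0.2]],"twist":[[0,0,0],[0,0,0],[0,0,0],[0,0,0],[0,0,0]]}'
python3 -m pendant '{"delta_pos":[[0,0,0.08],[0,0,0],[0,0,0],[0,0,0],[0,0,0]],"twist":[[0,0,0],[0,0,0],[0,0,0],[0,0,0],[0,0,0]]}'
python3 -m pendant '{"delta_pos":[[0,0,0],[0,0,0],[0,0,0],[0,0,0],[0,0,0]],"twist":[[0,0,0],[0,0,0],[0,0,0],[0,0,0],[0,0,0]]}' 1 40
python3 -m pendant '{"delta_pos":[[0,0,0],[0,0,0],[0,0,0],[0,0,0],[0,0,0]],"twist":[[0,0,0],[0,0,0],[0,0,0],[0,0,0],[0,0,0]]}'
```

```text
time: 35.12
tcp_pos: [0.4501, -0.1598, 0.0916]
eef_rot: [0.0, 0.011, 1.0, -0.0]
wrist_force: [-0.1, 0.1, 0.5]
width: 0.0752
gripper_force: 0.0
time: 35.53
tcp_pos: [0.4495, -0.1595, 0.0075]
eef_rot: [-0.001, 0.011, 1.0, 0.0]
wrist_force: [-0.5, -0.1, 1.2]
width: 0.0756
gripper_force: 0.0
time: 35.95
tcp_pos: [0.4509, -0.1601, 0.0074]
eef_rot: [0.001, 0.011, 1.0, -0.0]
wrist_force: [0.0, 0.7, 1.1]
width: 0.0751
gripper_force: 0.0
time: 36.37
tcp_pos: [0.4503, -0.1599, 0.0066]
eef_rot: [0.0, 0.01, 1.0, -0.0]
wrist_force: [0.5, -0.2, 1.3]
width: 0.0597
gripper_force: 40.0
time: 36.78
tcp_pos: [0.4503, -0.1599, 0.0066]
eef_rot: [0.0, 0.01, 1.0, -0.0]
wrist_force: [-0.9, 0.1, 3.0]
width: 0.0599
gripper_force: 40.0
```

```bash
python3 -m pendant '{"delta_pos":[[0,0,-0.1],[0,0,-0.4],[0,0,-0.8],[0,0,-1],[0,0,-1]],"twist":[[0,0,0],[0,0,0],[0,0,0],[0,0,0],[0,0,0]]}'
python3 -m pendant '{"delta_pos":[[0,0,-1],[0,0,-1],[0,0,-1],[0,0,-1],[0,0,-0.8]],"twist":[[0,0,0],[0,0,0],[0,0,0.04],[0,0,0.08],[0,0,0.12]]}'
python3 -m pendant '{"delta_pos":[[0,0,-0.4],[0,0,0],[0,0,0],[0,0,0],[0,0,0]],"twist":[[0,0,0.12],[0,0,0.12],[0,0,0.12],[0,0,0.12],[0,0,0.12]]}'
python3 -m pendant '{"delta_pos":[[0,0,0],[0,0,0],[0,0,0],[0,0,0],[0,0,0]],"twist":[[0,0,0.12],[0,0,0.12],[0,0,0.12],[0,0,0.12],[0,0,0.12]]}'
python3 -m pendant '{"delta_pos":[[0,0,0],[0,0,0],[0,0,0],[0,0,0],[0,0,0]],"twist":[[0,0,0.12],[0,0,0.12],[0,0,0.12],[0,0,0.12],[0,0,0.08]]}'
python3 -m pendant '{"delta_pos":[[0,0,0],[0,0,0],[0,0,0],[0,0,0]],"twist":[[0,0,0.08],[0,0,0.06],[0,0,0],[0,0,0]]}'
python3 - <<'E'
from h import *
go(.499,.399,.25,-8.2)
E
```

```text
time: 37.2
tcp_pos: [0.4482, -0.1586, 0.1038]
eef_rot: [-0.003, 0.01, 1.0, 0.002]
wrist_force: [0.4, -1.1, -3.2]
width: 0.0599
gripper_force: 40.0
time: 37.62
tcp_pos: [0.4498, -0.1593, 0.2502]
eef_rot: [-0.0, 0.106, 0.994, 0.0]
wrist_force: [-0.5, 0.3, -5.0]
width: 0.0596
gripper_force: 40.0
time: 38.03
tcp_pos: [0.4494, -0.1592, 0.2595]
eef_rot: [-0.002, 0.336, 0.942, 0.001]
wrist_force: [0.2, -0.0, -3.4]
width: 0.0596
gripper_force: 40.0
time: 38.45
tcp_pos: [0.4494, -0.1591, 0.2593]
eef_rot: [-0.002, 0.546, 0.837, 0.0]
wrist_force: [-0.3, 0.0, -3.5]
width: 0.0598
gripper_force: 40.0
time: 38.87
tcp_pos: [0.4494, -0.1591, 0.2593]
eef_rot: [-0.002, 0.716, 0.698, -0.0]
wrist_force: [0.2, 0.1, -3.7]
width: 0.0597
gripper_force: 40.0
time: 39.2
tcp_pos: [0.4496, -0.1594, 0.2598]
eef_rot: [-0.001, 0.751, 0.66, -0.0]
wrist_force: [-0.6, 0.1, -3.7]
width: 0.0599
gripper_force: 40.0
t 39.2 yaw now -7.4 q6 -0.33 twist 0.017 shift before/after turn [18.67 -0.77  0.35] [18.66 -1.02  0.35] f [-0.6  0.1 -3.7] w 0.0599
```

```bash
python3 -m pendant '{"delta_pos":[[0.3,0,0],[0.6,0,0],[0.9,-0.05,0],[1,-0.06,0],[1,-0.06,0]],"twist":[[0,0,0.018],[0,0,0],[0,0,0],[0,0,0],[0,0,0]]}'
python3 -m pendant '{"delta_pos":[[1,-0.06,0],[1,-0.06,0],[1,-0.06,0],[1,-0.06,0],[1,-0.06,0]],"twist":[[0,0,0],[0,0,0],[0,0,0],[0,0,0],[0,0,0]]}'
python3 -m pendant '{"delta_pos":[[1,-0.06,0],[1,-0.06,0],[1,-0.06,0],[1,-0.06,0],[1,-0.06,0]],"twist":[[0,0,0],[0,0,0],[0,0,0],[0,0,0],[0,0,0]]}'
python3 -m pendant '{"delta_pos":[[1,-0.06,0],[1,-0.06,0],[0.9,-0.06,0],[0.6,-0.05,0],[0.36,0,0]],"twist":[[0,0,0],[0,0,0],[0,0,0],[0,0,0],[0,0,0]]}'
python3 -m pendant '{"delta_pos":[[0,0,0],[0,0,0]],"twist":[[0,0,0],[0,0,0]]}'
python3 - <<'E'
from h import *
go(.499,.399,.16,-8.2)
w=snap('wrist','w12')
E
```

```text
time: 39.62
tcp_pos: [0.461, -0.0451, 0.2605]
eef_rot: [-0.001, 0.756, 0.654, -0.0]
wrist_force: [0.2, 0.4, -3.3]
width: 0.0595
gripper_force: 40.0
time: 40.03
tcp_pos: [0.4737, 0.1051, 0.2607]
eef_rot: [-0.0, 0.756, 0.655, -0.0]
wrist_force: [0.3, -0.2, -3.0]
width: 0.0594
gripper_force: 40.0
time: 40.45
tcp_pos: [0.4865, 0.2548, 0.2605]
eef_rot: [-0.0, 0.756, 0.655, -0.001]
wrist_force: [0.8, -0.2, -3.6]
width: 0.0599
gripper_force: 40.0
time: 40.87
tcp_pos: [0.4961, 0.3711, 0.2596]
eef_rot: [-0.001, 0.755, 0.655, -0.001]
wrist_force: [-0.2, -0.4, -4.5]
width: 0.0597
gripper_force: 40.0
time: 41.03
tcp_pos: [0.4967, 0.3684, 0.2605]
eef_rot: [0.0, 0.756, 0.654, -0.001]
wrist_force: [-0.1, -0.1, -3.9]
width: 0.0596
gripper_force: 40.0
t 41.0 yaw now -8.3 q6 0.69 twist -0.002 shift before/after turn [ 1.03 -0.07  3.35] [ 1.03 -0.07  3.35] f [-0.1 -0.1 -3.9] w 0.0596
```

View pics/w12.png

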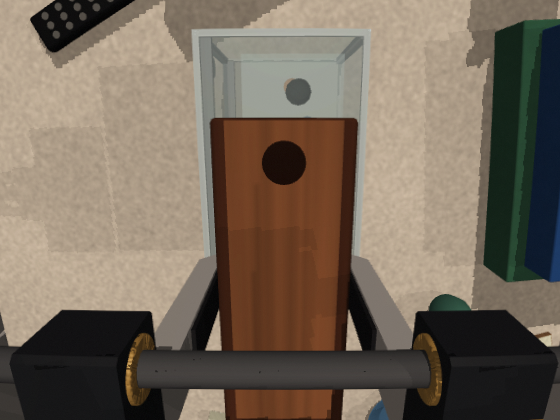

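The box is square to the cabinet. The far edge runs (194,31)–(370,31), mid 282, and the box is at 284. I'll check the centre with the far edge and move over it.

```bash
python3 - <<'E'
from h import *
w=snap('wrist')
a,b=at(w,(194,31),.15),at(w,(370,31),.15); d=(b-a)[:2]; L=np.linalg.norm(d); d/=L
print(L,np.degrees(np.arctan2(d[1],d[0])),(a+b)[:2]/2-.11*np.array([-d[1],d[0]]))
E
python3 -m pendant '{"delta_pos":[[0.5,-0.04,0],[0.5,-0.04,0],[0.03,0,0.3],[0,0,0.6],[0,0,0.8]],"twist":[[0,0,0],[0,0,0],[0,0,0],[0,0,0],[0,0,0]]}'
python3 -m pendant '{"delta_pos":[[0,0,0.6],[0,0,0.4],[0,0,0.2],[0,0,0],[0,0,0]],"twist":[[0,0,0],[0,0,0],[0,0,0],[0,0,0],[0,0,0]]}'
python3 - <<'E'
from h import *
go(.499,.399,.157,-8.2)
E
```

```text
0.12731437590036243 -8.326308806755158 [0.49936075 0.39628074]
time: 41.55
tcp_pos: [0.5002, 0.399, 0.2123]
eef_rot: [0.001, 0.757, 0.654, 0.003]
wrist_force: [0.9, 0.6, -4.0]
width: 0.0596
gripper_force: 40.0
time: 41.97
tcp_pos: [0.4993, 0.3994, 0.175]
eef_rot: [0.0, 0.757, 0.654, 0.0]
wrist_force: [0.8, -0.4, -3.4]
width: 0.0595
gripper_force: 40.0
t 42.0 yaw now -8.3 q6 0.73 twist -0.003 shift before/after turn [-0.01 -0.01  0.6 ] [-0.01 -0.01  0.6 ] f [ 0.8 -0.4 -3.4] w 0.0595
```

```bash
python3 -m pendant '{"delta_pos":[[-0.03,0,0.2],[0,0,0.15],[0,0,0.1],[0,0,0],[0,0,0]],"twist":[[0,0,0],[0,0,0],[0,0,0],[0,0,0],[0,0,0]]}'
python3 -m pendant '{"delta_pos":[[0,0,0.04],[0,0,0],[0,0,0]],"twist":[[0,0,0],[0,0,0],[0,0,0]]}'
python3 -m pendant '{"delta_pos":[[0,0,0.03],[0,0,0],[0,0,0]],"twist":[[0,0,0],[0,0,0],[0,0,0]]}'
python3 -m pendant '{"delta_pos":[[0,0,0.03],[0,0,0],[0,0,0]],"twist":[[0,0,0],[0,0,0],[0,0,0]]}'
```

```text
time: 42.38
tcp_pos: [0.4987, 0.3989, 0.1606]
eef_rot: [-0.0, 0.756, 0.654, -0.0]
wrist_force: [0.2, 0.3, -2.9]
width: 0.0599
gripper_force: 40.0
time: 42.63
tcp_pos: [0.4988, 0.399, 0.1597]
eef_rot: [0.0, 0.756, 0.654, 0.0]
wrist_force: [0.2, -0.3, -3.9]
width: 0.06
gripper_force: 40.0
time: 42.88
tcp_pos: [0.4988, 0.3989, 0.1587]
eef_rot: [-0.0, 0.756, 0.654, 0.0]
wrist_force: [-0.3, -0.1, -3.8]
width: 0.0597
gripper_force: 40.0
time: 43.13
tcp_pos: [0.4987, 0.3989, 0.1577]
eef_rot: [-0.0, 0.756, 0.654, -0.0]
wrist_force: [-0.1, 0.5, -3.7]
width: 0.0597
gripper_force: 40.0
```

```bash
python3 -m pendant '{"delta_pos":[[0,0,0.03],[0,0,0],[0,0,0]],"twist":[[0,0,0],[0,0,0],[0,0,0]]}'
python3 -m pendant '{"delta_pos":[[0,0,0.02],[0,0,0],[0,0,0]],"twist":[[0,0,0],[0,0,0],[0,0,0]]}'
python3 -m pendant '{"delta_pos":[[0,0,0.02],[0,0,0],[0,0,0]],"twist":[[0,0,0],[0,0,0],[0,0,0]]}'
```

```text
time: 43.38
tcp_pos: [0.4987, 0.3989, 0.1568]
eef_rot: [-0.0, 0.756, 0.654, -0.0]
wrist_force: [0.1, -0.2, -3.7]
width: 0.0595
gripper_force: 40.0
time: 43.63
tcp_pos: [0.4989, 0.3989, 0.1566]
eef_rot: [-0.0, 0.756, 0.654, 0.0]
wrist_force: [-0.7, -0.6, -2.8]
width: 0.0598
gripper_force: 40.0
time: 43.88
tcp_pos: [0.4989, 0.3989, 0.1566]
eef_rot: [0.0, 0.756, 0.654, 0.0]
wrist_force: [-2.0, -0.1, 1.6]
width: 0.0598
gripper_force: 40.0
```

```bash
python3 -m pendant '{"delta_pos":[[0,0,0],[0,0,0],[0,0,0],[0,0,0],[0,0,0]],"twist":[[0,0,0],[0,0,0],[0,0,0],[0,0,0],[0,0,0]]}' 0.2
python3 -m pendant '{"delta_pos":[[0,0,-0.2],[0,0,-0.5],[0,0,-1],[0,0,-1],[0,0,-1]],"twist":[[0,0,0],[0,0,0],[0,0,0],[0,0,0],[0,0,0]]}'
python3 -m pendant '{"delta_pos":[[-0.5,0,-1],[-1,0,-0.3],[-1,0,0],[0,0,0],[0,0,0]],"twist":[[0,0,0],[0,0,0],[0,0,0],[0,0,0],[0,0,0]]}'
python3 - <<'E'
from h import *
np.set_printoptions(precision=4,suppress=True)
w=snap('wrist','w13');s=snap('scene','s9');t=snap('top','t9')
for d in optics.masks_of('domino_box',w)[:1]:
    c=max(cv2.findContours(d['region'].astype(np.uint8),0,2)[0],key=cv2.contourArea)[:,0]
    P=np.array([at(w,q,.184)[:2]*1000 for q in c],np.float32);print(d['bbox'],cv2.minAreaRect(P))
for k,z in dict(die=.017,egg_cup=.005,bamboo_pot=.006,domino_box=.15,saucer=0,cork_coaster=0,bud_vase=0,tealight=0).items():
    for n,p in(('s',s),('t',t)):
        for d in optics.place_of(k,p)[:2]: print(k,n,round(d['confidence'],2),at(p,d['uv'],z)[:2])
print(r.observe()['tcp_pos'],r.observe()['time'])
E
```

```text
time: 44.3
tcp_pos: [0.4989, 0.399, 0.1557]
eef_rot: [0.0, 0.756, 0.654, 0.0]
wrist_force: [0.0, -0.6, -0.4]
width: 0.0749
gripper_force: 0.0
time: 44.72
tcp_pos: [0.4986, 0.3987, 0.2681]
eef_rot: [-0.0, 0.756, 0.654, -0.0]
wrist_force: [1.0, 1.1, 0.5]
width: 0.0755
gripper_force: 0.0
time: 45.13
tcp_pos: [0.4881, 0.3238, 0.3071]
eef_rot: [0.0, 0.757, 0.653, 0.001]
wrist_force: [-0.7, 0.2, -0.2]
width: 0.0753
gripper_force: 0.0
[243.2, 16.2, 322.2, 215.6] ((498.2220764160156, 398.6178894042969), (155.1563720703125, 60.950626373291016), 82.35784912109375)
die s 0.72 [ 0.5131 -0.3881]
die t 0.63 [ 0.5108 -0.3922]
egg_cup s 0.83 [0.6188 0.0044]
egg_cup s 0.66 [ 0.4539 -0.2739]
egg_cup t 0.61 [ 0.4482 -0.2594]
egg_cup t 0.44 [0.6216 0.0023]
bamboo_pot s 0.81 [0.4867 0.1228]
bamboo_pot t 0.59 [0.4778 0.1278]
domino_box s 0.91 [0.4892 0.4035]
domino_box t 0.75 [ 0.4782 -0.353 ]
saucer s 0.66 [ 0.6325 -0.0119]
saucer t 0.67 [0.6297 0.0054]
cork_coaster s 0.69 [0.4944 0.1224]
cork_coaster t 0.66 [0.4874 0.1149]
cork_coaster t 0.22 [ 0.6898 -0.1581]
bud_vase s 0.64 [0.6924 0.1567]
bud_vase t 0.77 [0.6871 0.1704]
tealight s 0.79 [ 0.6845 -0.162 ]
tealight t 0.6 [ 0.6932 -0.1627]
[0.488  0.3246 0.3057] 46.1333
```

The box measures (.498,.399) at 82.4°, 61×155 mm, against a target of (.499,.398) at 81.8°. Everything else is in place, so I'll hand in.

```bash
python3 -c "
from plant import r
print(r.sign_off())"
```

```text
the job is handed in; nothing more can be done
None
```

I took the pile apart from the top down and put the die, egg cup, bamboo pot and domino box on their places, with the last camera check finding all four where they belong; I handed the job in at about 46 s with no verdict returned.

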